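Clear the cartoner's catch tray and scan the tote

ROBOT

A 6-joint arm with a two-finger parallel gripper is mounted at the origin on the work surface. World frame = base frame: x ahead of the robot, y to its left, z up, the work surface at z = 0. Lengths are in mm, angles in rad, forces in N, time in s.
With the tool pointing down it reaches from about 350 to 875 mm from the base axis. Payload 4.2 kg.
Tool frame: the origin (TCP) lies at the very end of the fingers, on their centre line; the grasp point (between the pads) lies 19 mm behind it (arm.grip_point_offset is the distance from the TCP to the grasp point, in mm); z points along the fingers, y is the direction in which the jaws open and shut (so a half turn about z gives the same grasp; the last joint's range is limited). The gripper opens to 85 mm and grips with 20 to 120 N. Pads are 22 mm wide; open, the fingers measure 114 mm over their backs; the gripper's body (76 mm by 85 mm) begins 54 mm behind the grasp point. The pads swing forward as they close: fully open they stand 13 mm farther back than shut.
Start: joints at [1.481, 0.385, 0.008, 0, -1.194, -0.259], TCP at [213.574, 587.355, 192.612] pointing down, gripper open.
Joint ranges: [-3.14, 3.14], [-1.21, 2.06], [-1.07, 1.41], [-3.16, 2.05], [-2.99, -0.16], [-3.1, 3.1]. Speed limits (rad/s): [2.79, 2.79, 3.14, 3.14, 3.14, 3.14].

INTERFACE

Orientations are given as a unit quaternion [x, y, z, w].
In Python, from bench import arm gives the robot as it stands.
- The arm moves only by the tool drive_tool, never from a script. Its argument "steps" is a list of rows, each a list of 5 numbers: the shift along the tool's x, y, z in m, then the turn about the tool's z in degrees, then the finger opening in m, from 0 to 0.0854. A call has 1 to 20 rows; each row shifts and turns the commanded pose from where the row before left it, along the tool's axes as they then stand; what a row does not reach is not made up. A row lasts 1/10 s, in which the tool goes at most 50 mm and 8.59 degrees, less where a joint would pass 70% of its speed; a pose out of reach is approached as far as the arm can. A call is refused whole if a number of a shift passes 0.05 or a number of a turn 8.59, either way. A call with a gripper value outside its range is refused whole. The fingers move at their own pace and stop on an object; the grip force is fixed at half the most. Time passes only in rows, so rows that do not move let the fingers close. It gives the time, the measured TCP pose, the force and the opening at its end, in the units of the state.
- arm.read_state(): the state, without advancing time (a new reading comes with each control period).
- arm.get_image(name): name is "side" or "top"; returns (picture, depth): 480x640x3 uint8, blue, green, red; 480x640 float32, mm along the optical axis (not along the pixel's ray), 0 where there is no reading.
- arm.camera_params(name): a dict with "K" (3x3 intrinsics, pixels), "dist" ([k1, k2, p1, p2, k3] as OpenCV has them; the pictures are not rectified), "world_to_cam" (4x4, takes a point from world to camera coordinates). Camera axes: x right, y up, looking along -z (the intrinsics and any distortion apply to the point x, -y, -z); pixel columns grow to the right and rows downward; lengths in mm; the calibration is good to about 2 mm. A picture is of the moment at which its call begins. camera_params takes no time and is no camera call.
- arm.job_done(): hands the job in, once; it reports no verdict.
The state is a dict: "clock": time; "joints": joint angles; "joint_vel": joint speeds; "joint_efforts": joint torques, N m; "position": TCP position; "ee_rot": TCP orientation; "contact_force": force on the tool from outside, world axes, zero at the start; "wrist_torque": the same for the moment, N m; "gripper_width": finger opening in mm.
Only numpy, scipy, OpenCV 4.12 (cv2) and the standard library are available. Lean on these libraries where they do the work, as an engineer would, in place of code of your own. Each camera call takes 0.05 s, during which the arm holds its last target.

TASK

Collect the two finished cartons from the catch tray and set them down (do not drop them) right way up, side by side on the floor of the green tote. Then draw the hand scanner out of its leaning holder and hold it level, window facing straight down, over the middle of the tote with the window about 10 cm above the tote's rim. Finish holding it still there in the gripper, touching nothing else, and leave the other things on the table undisturbed.

Things in the scene. Friction and masses are not known exactly. Their poses are not given: they have to be found in the camera images.
- tray: Catch tray at the end of the outfeed conveyor on the robot's left: shallow open aluminium tray fixed to the table, 300 (x) x 160 (y) x 25 high, walls and floor 4 thick. Origin: centre of its underside, on the table; z up.
- carton_a: One of two identical sealed cardboard cartons, 50 (x) x 80 (y) x 45 high, rigid, about 150 g (100 to 200), standing in the catch tray 110 to 150 from the other along the tray's x. Origin: centre of its underside; z up, y along its length. Take it from above across the 50 mm width (its x).
- carton_b: The other carton, exactly like carton_a.
- tote: Green open plastic tote fixed to the table in front of the robot: 280 (x) x 180 (y) x 75 high, walls and floor 5 thick, rim lip 6 outwards. Origin: centre of its underside, on the table; z up. The cartons fit side by side along its x.
- holder: Holder fixed on the robot's right: steel plate 130 x 90 x 12 with a grey pocket open above, leaning 40 degrees from vertical (with its play the scanner leans about 44) towards the holder's +x, roughly away from the robot. Pocket 65 long, outside 38 x 42, walls and bottom 4, 2 clear all round the handle. Origin: underside of the plate, 10 from its middle towards holder -x; z up.
- scanner: Straight scanner, 180 to 260 g, loose in the pocket by its lowest 60. Black handle 26 (its x) x 30 (y), 135 long from the origin along z; grey head 46 x 52 from z = 130 to 190, x = -13 to 33. Origin: middle of the handle's lower end; z towards the head; x out of the window, looking away from the robot and half down in the holder. Draw it out along its z. Centre of mass near z = 120.
- scanner_grip (a point): Place to grip the scanner: on the handle's axis 100 from its lower end (z = 100 of the scanner), 35 above the pocket's mouth and 30 below the head. Close the fingers along the scanner's y (30 wide).
- scanner_window (a point): Centre of the scanner's window, on the head's +x face: x = 34, y = 0, z = 160 in the scanner's frame. The window looks along the scanner's +x.
- tape_roll: Bystander: roll of white tape lying flat, 96 across, 45 high. Origin: centre of its underside.
- jar: Bystander: lidded jar, 64 across, 85 high. Origin: centre of its underside.
- check_weight: Bystander: small steel knobbed weight, 38 across, 52 high, between tote and holder on the robot's side. Origin: centre of its underside.
- spatula: Bystander: spatula lying on the table. Origin: on its underside.
- bowl: Bystander: steel bowl, 130 across, 50 high. Origin: centre of its underside.
- spray: Bystander: upright bottle, 66 across, 180 high, at the right. Origin: centre of its underside.
There are look-alikes about, which are no part of the job. Leave any red look-alike of the holder alone.

How it is judged:
By the outcome, as a careful person would: the job done as asked, in the order asked, and still so for the second after the job is handed in, while the arm keeps its last pose, push and grip.
It also fails if it takes over 66 s, if anything falls off the work surface, if the arm or the gripper's body presses on something with over 40 N, if the wrist force passes 120 N, or if a joint passes its speed limit or range.

## Working session

There is one attempt and no reset: what is moved stays moved. The work goes in short steps, Python scripts to look and compute and a tool call to move; the robot and the scene stay as the last step left them, time stands still between calls to the robot, and variables do not carry over. Pictures are saved under pics/ and viewed, and the job is handed in when it is done.

Besides the shell and the picture viewer there is one more tool, called after "Request:" as name(argument=value, ...), one argument or row to a line, values as JSON. drive_tool: Moves the arm, as the interface text tells. Its arguments: {"type":"object","properties":{"steps":{"type":"array"}},"required":["steps"]}

```bash
ls; mkdir -p pics; python3 - <<'E'
from bench import arm
import cv2,json,numpy as np
print(arm.read_state())
for n in("side","top"):
    p,d=arm.get_image(n); cv2.imwrite(f"pics/{n}0.png",p); np.savez(f"{n}0.npz",p=p,d=d)
    print(n,arm.camera_params(n))
E
```

```text
pics
{'clock': 0.0, 'joints': array([ 1.48059314e+00,  3.85542786e-01,  6.64940538e-03, -5.13866937e-04,
       -1.19400863e+00, -2.58636004e-01]), 'joint_vel': array([-3.40429306e-04, -7.13791185e-05,  2.22966054e-04,  1.85473540e-03,
        9.87568300e-04, -6.34560989e-04]), 'joint_efforts': array([-6.08408627e-04, -3.92285013e+01,  1.88403726e+01,  4.18639228e+00,
       -4.55453672e-03, -8.45890526e-06]), 'position': array([213.36147226, 586.74808621, 191.53701243]), 'ee_rot': array([ 9.84810399e-01, -1.73629813e-01, -1.49402106e-04,  1.06919849e-03]), 'contact_force': array([ 0.03373374, -0.44308661,  0.19636709]), 'wrist_torque': array([0.0461821 , 0.02820962, 0.01819238]), 'gripper_width': 85.20701998652538}
side {'K': array([[444.95821032,   0.        , 319.8880626 ],
       [  0.        , 444.95821032, 238.37667539],
       [  0.        ,   0.        ,   1.        ]]), 'dist': array([0.01189119, 0.        , 0.        , 0.        , 0.        ]), 'world_to_cam': array([[ 9.19458093e-01, -3.92801339e-01, -1.74333833e-02,
        -4.94864398e+02],
       [ 2.80409788e-01,  6.24003871e-01,  7.29376117e-01,
        -1.60323605e+02],
       [-2.75621416e-01, -6.75519265e-01,  6.83890750e-01,
        -1.31535763e+03],
       [ 0.00000000e+00,  0.00000000e+00,  0.00000000e+00,
         1.00000000e+00]])}
top {'K': array([[525.63818629,   0.        , 319.09734269],
       [  0.        , 525.63818629, 238.25958178],
       [  0.        ,   0.        ,   1.        ]]), 'dist': array([-0.06509139,  0.        ,  0.        ,  0.        ,  0.        ]), 'world_to_cam': array([[-1.03546855e-02, -9.99880325e-01, -1.14941601e-02,
        -5.94955725e+01],
       [ 9.99366410e-01, -1.07394404e-02,  3.39329091e-02,
        -5.06298219e+02],
       [-3.40522890e-02, -1.11355130e-02,  9.99358015e-01,
        -1.58161521e+03],
       [ 0.00000000e+00,  0.00000000e+00,  0.00000000e+00,
         1.00000000e+00]])}
```

View pics/side0.png

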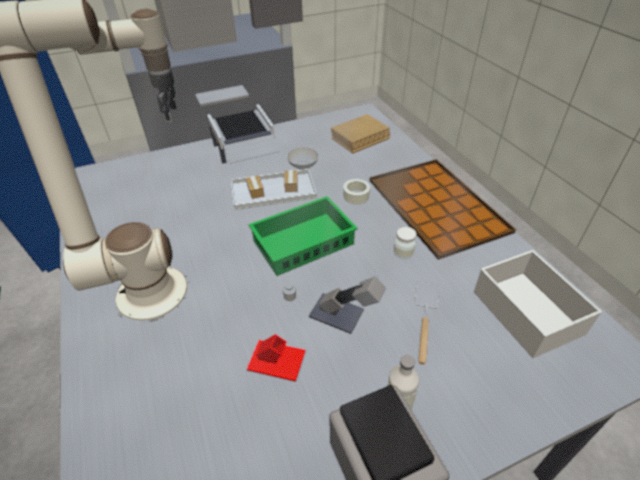

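View pics/top0.png

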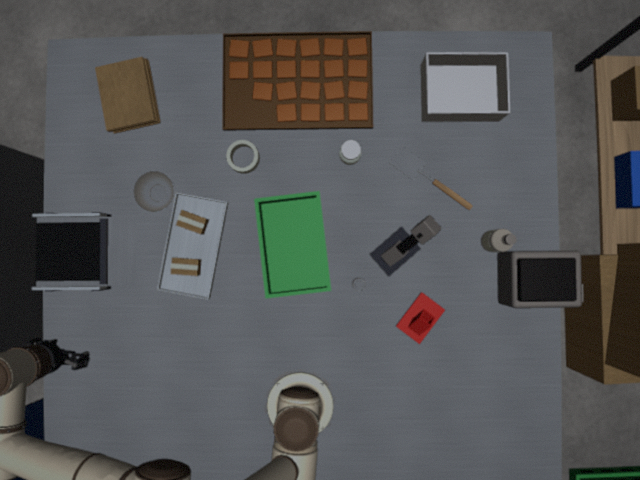

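The side view shows the cartons in the tray at about (256,187) and (290,181), the tote at (303,235), the grey holder at (337,312) with the scanner head at (370,291), and the red look-alike at (275,358). In the top view the cartons are at (191,222) and (185,266), the tote at (292,244), the holder at (397,252) and the head at (426,230). I'll enlarge these.

```bash
cat > h.py <<'E'
import numpy as np,cv2
from bench import arm
from scipy.spatial.transform import Rotation as R
def ray(n,uv):
    c=arm.camera_params(n);K=c["K"];W=c["world_to_cam"]
    p=cv2.undistortPoints(np.array(uv,float).reshape(-1,1,2),K,c["dist"]).reshape(-1,2)
    d=np.c_[p[:,0],-p[:,1],-np.ones(len(p))]
    o=-W[:3,:3].T@W[:3,3]
    return o,d@W[:3,:3]      # scaled so optical depth 1
def pix(n,P):
    c=arm.camera_params(n);K=c["K"];W=c["world_to_cam"]
    q=np.atleast_2d(P)@W[:3,:3].T+W[:3,3]
    q=q*[1,-1,-1]
    return cv2.projectPoints(q,np.zeros(3),np.zeros(3),K,c["dist"])[0].reshape(-1,2)
def onz(n,uv,z):
    o,d=ray(n,uv); return o+d*((z-o[2])/d[:,2])[:,None]
def cloud(n,d,box=None):
    v,u=np.mgrid[0:480,0:640]
    o,r=ray(n,np.c_[u.ravel(),v.ravel()])
    P=o+r*d.ravel()[:,None]; P[d.ravel()==0]=np.nan
    return P.reshape(480,640,3)
def tri(uvs,uvt):
    A=[];B=[]
    o1,d1=ray("side",[uvs]);o2,d2=ray("top",[uvt])
    M=np.c_[d1[0],-d2[0]];s=np.linalg.lstsq(M,o2-o1,rcond=None)[0]
    a=o1+d1[0]*s[0];b=o2+d2[0]*s[1];return (a+b)/2,np.linalg.norm(a-b)
E
python3 - <<'E'
import cv2,numpy as np
p=np.load('top0.npz')['p'];s=np.load('side0.npz')['p']
def crop(im,x0,y0,x1,y1,k,f): cv2.imwrite(f,cv2.resize(im[y0:y1,x0:x1],None,fx=k,fy=k,interpolation=cv2.INTER_CUBIC))
crop(p,150,185,340,305,4,'pics/t_left.png')
crop(p,345,200,455,280,7,'pics/t_right.png')
crop(s,220,160,370,275,5,'pics/s_left.png')
crop(s,270,265,400,340,6,'pics/s_right.png')
E
```

```text
(no output)
```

View pics/t_left.png

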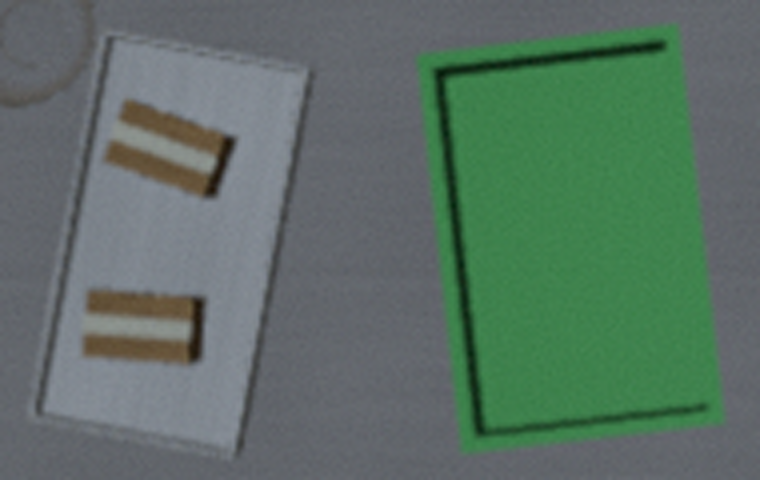

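View pics/t_right.png

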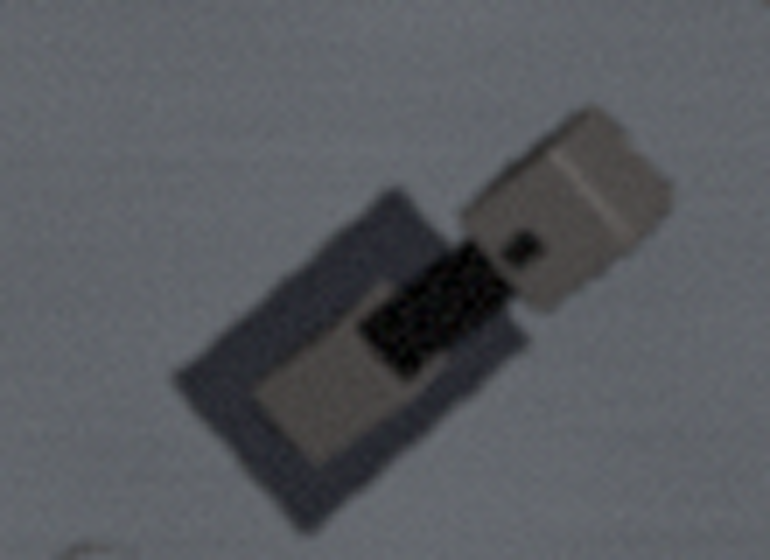

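View pics/s_left.png

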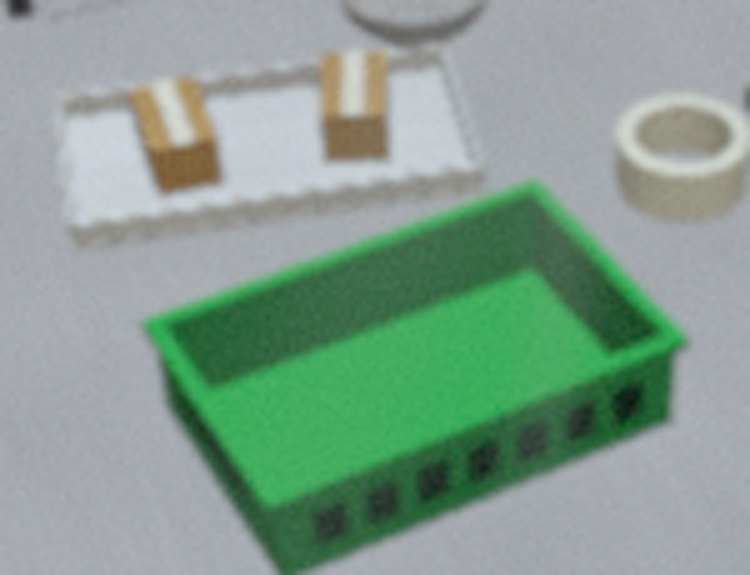

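View pics/s_right.png

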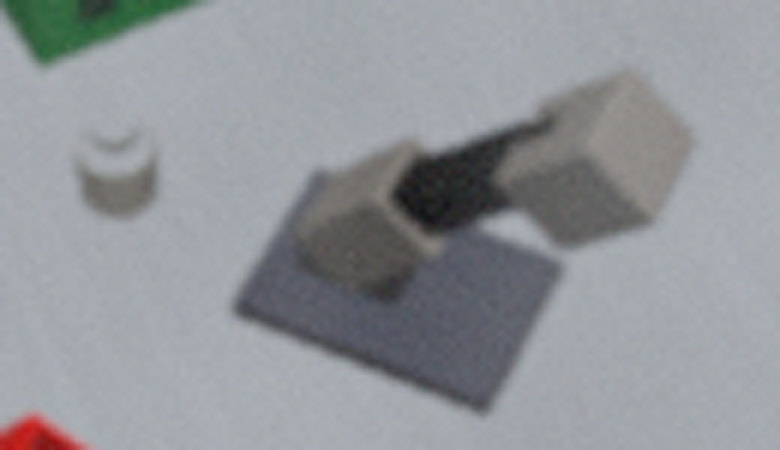

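```bash
cat > m.py <<'E'
from h import *
from scipy.optimize import least_squares
def T(l): return (np.array(l,float)+.5)/4-.5+[150,185]
def S(l): return (np.array(l,float)+.5)/5-.5+[220,160]
def T2(l): return (np.array(l,float)+.5)/7-.5+[345,200]
def S2(l): return (np.array(l,float)+.5)/6-.5+[270,265]
def fit(model,pts,x0,name,free):
    f=lambda p:np.concatenate([(pix(c,model(p,np.array(q,float)))-uv).ravel() for c,q,uv in pts])
    r=least_squares(f,x0,loss='soft_l1');print(name,np.round(r.x,3),'rms px',np.sqrt(np.mean(f(r.x)**2)).round(2))
    return r.x
def box(p,q): # x,y,z,yaw
    return q@R.from_euler('z',p[3]).as_matrix().T+p[:3]
dt=cloud('top',np.load('top0.npz')['d']);ds=cloud('side',np.load('side0.npz')['d'])
if __name__=="__main__":
    q=[[25,40,45],[-25,40,45],[-25,-40,45],[25,-40,45]]
    for nm,t,s in (('near',[(88,291),(83,355),(190,361),(194,297)],[(190,78),(133,92),(152,150),(213,135)]),('far',[(126,100),(105,160),(205,194),(224,135)],[(386,52),(322,52),(325,117),(386,113)])):
        t=T(t);s=S(s)
        P=[tri(b,a) for a,b in zip(t,s)]
        for x,g in P: print(x.round(1),g.round(1),end=' ')
        print()
        c=np.mean([x for x,_ in P],0)
        fit(box,[('top',q,t),('side',q,s)],[*c[:2],c[2]-45,0.],nm,4)
        uv=t.mean(0).astype(int);print('depth top',dt[uv[1]-3:uv[1]+4,uv[0]-3:uv[0]+4].reshape(-1,3).mean(0).round(1))
    q=[[146,96,75],[146,-96,75],[-146,-96,75],[-146,96,75]]
    t=T([(418,57),(680,25),(724,422),(463,454)]);s=S([(533,182),(686,342),(148,325)])
    for i,j in ((0,0),(1,1),(3,2)): print(tri(s[j],t[i]))
    fit(box,[('top',q,t),('side',[q[0],q[1],q[3]],s)],[350,0,0,0.],'tote',4)
    def sc(p,q):
        return (q@R.from_euler('zy',[p[3],p[4]]).as_matrix().T)+p[:3]
    qt=[[-13,26,130],[-13,-26,130],[-13,26,190],[-13,-26,190],[33,26,190],[33,-26,190]]
    t=T2([(463,217),(545,310),(553,150),(632,230),(590,105),(672,190)])
    qs=[[-13,-26,190],[-13,26,190],[33,26,190],[33,-26,190],[-13,-26,130],[33,-26,130],[-13,26,130]]
    s=S2([(597,150),(635,72),(693,143),(650,222),(500,178),(570,248),(540,105)])
    p=fit(sc,[('top',qt,t),('side',qs,s)],[400,-300,30,-.9,.77],'scanner',5)
    print('pts grip,window,end',sc(p,np.array([[0,0,100],[34,0,160],[0,0,0.]])).round(1))
    for n in (2,3,4,5): 
        k=[1,0,0,0];
    M=[(2,1),(3,0),(4,2),(5,3),(1,4),(0,6)]
    for a,b in M: print(qt[a],[np.round(v,1) for v in tri(s[b],t[a])])
    q=[[75,45,12],[75,-45,12],[-55,-45,12],[-55,45,12]]
    t=T2([(398,188),(528,342),(307,532),(175,377)]);s=S2([(563,265),(487,412),(237,308),(318,172)])
    # side corners: right=+x.. 
    for i,j in ((0,0),(1,1),(2,2),(3,3)): print(tri(s[j],t[i]))
    fit(box,[('top',q,t),('side',q,s)],[400,-250,0,-.9],'holder',4)
E
python3 m.py
```

```text
[449.6 373.6  49.9] 5.5 [404.2 377.4  48.1] 1.2 [397.4 296.8  52. ] 5.1 [443.4 293.7  53.3] 7.6 
near [ 4.24492e+02  3.35032e+02  5.73100e+00 -7.20000e-02] rms px 0.75
depth top [426.3 336.   48.8]
[592.8 344.3  50.6] 2.1 [547.7 359.2  54.2] 2.9 [522.4 284.9  51.1] 1.7 [565.3 270.9  51.1] 3.2 
far [ 5.57302e+02  3.14742e+02  6.56100e+00 -3.40000e-01] rms px 0.52
depth top [559.6 317.5  49.8]
(array([618.10521126, 123.26321826,  75.10871121]), np.float64(4.422220644115203))
(array([638.88079855, -67.68858251,  76.94115041]), np.float64(4.506595795424875))
(array([332.58842603,  91.55303944,  73.78287374]), np.float64(2.0676276109920373))
tote [ 4.86119e+02  1.27130e+01 -1.45500e+00  1.08000e-01] rms px 0.65
scanner [ 419.837 -354.305   20.666   -1.103    0.654] rms px 4.4
pts grip,window,end [[ 480.6 -354.3  100.1]
 [ 529.3 -384.6  138.4]
 [ 419.8 -354.3   20.7]]
[-13, 26, 190] [array([ 543. , -349.3,  179.8]), np.float64(1.0)]
[-13, -26, 190] [array([ 510.9, -379.3,  178. ]), np.float64(3.1)]
[33, 26, 190] [array([ 562.3, -370.1,  147.9]), np.float64(2.0)]
[33, -26, 190] [array([ 526.8, -401. ,  149. ]), np.float64(5.2)]
[-13, -26, 130] [array([ 481.6, -351.6,  144.2]), np.float64(1.9)]
[-13, 26, 130] [array([ 517.8, -319.9,  140.4]), np.float64(4.3)]
(array([ 537.76309152, -313.49803226,   11.7913815 ]), np.float64(1.8049726961928958))
(array([ 470.9879893 , -369.52924448,    7.07768174]), np.float64(1.3624083184943077))
(array([ 390.12555827, -272.5818327 ,    8.64781782]), np.float64(1.3720026592115626))
(array([ 456.53441441, -215.92930385,   11.56260214]), np.float64(3.4463426860262407))
holder [ 457.448 -284.996   -2.691   -0.874] rms px 0.57
```

```bash
sed -i "s/from_euler('zy'/from_euler('ZY'/" m.py; python3 m.py | grep -A3 scanner; python3 - <<'E'
from m import *
# depth-cloud checks
d=dt
def samp(n,c,uv): 
    u,v=np.round(uv).astype(int); return np.nanmedian(c[v-1:v+2,u-1:u+2].reshape(-1,3),0).round(1)
print('head -x face mid',samp('top',dt,T2([[550,230]])[0]),'handle',samp('top',dt,T2([[440,300]])[0]))
print('plate',samp('top',dt,T2([[290,330]])[0]),'table',samp('top',dt,T2([[100,100]])[0]))
print('tray floor',samp('top',dt,T([[150,245]])[0]), 'tote floor',samp('top',dt,T([[570,250]])[0]))
E
```

```text
scanner [ 444.465 -271.223   36.49    -0.845    0.775] rms px 1.3
pts grip,window,end [[ 490.9 -323.6  107.9]
 [ 534.9 -373.2  127. ]
 [ 444.5 -271.2   36.5]]
head -x face mid [ 514.4 -350.5  164. ] handle [ 488.7 -313.3  119.6]
plate [ 477.  -266.    14.6] table [ 578.1 -187.1    3.7]
tray floor [486.5 339.3   1.9] tote floor [480.3  17.8   3.2]
```

```bash
cat > g.py <<'E'
from h import *
import sys
def yaw(q):
    X=R.from_quat(q).as_matrix()[:,0]; return np.degrees(np.arctan2(X[1],X[0]))
def go(x,y,z,a):
    s=arm.read_state();M=R.from_quat(s['ee_rot']).as_matrix()
    d=np.array([x,y,z])-s['position'];c=yaw(s['ee_rot'])
    print('t',round(s['clock'],2),'pos',s['position'].round(1),'yaw',c.round(2),'tilt',np.degrees(np.arccos(-M[2,2])).round(2),'F',s['contact_force'].round(1),'w',round(s['gripper_width'],1))
    print(' turn first (tool z, deg):',round((c-a+180)%360-180,2),' shift now axes (mm):',(M.T@d).round(1))
    b=np.radians(a);X=np.array([np.cos(b),np.sin(b),0]);Y=np.array([np.sin(b),-np.cos(b),0])
    print(' shift after turn (mm):',np.round([X@d,Y@d,-d[2]],1))
if __name__=="__main__": go(*map(float,sys.argv[1:5]))
E
python3 g.py 425 335.5 12 -94.1
```

```text
t 0.1 pos [213.4 586.8 191.6] yaw -19.99 tilt 0.11 F [-0.2 -0.4  0.3] w 85.1
 turn first (tool z, deg): 74.11  shift now axes (mm): [284.8 163.5 180. ]
 shift after turn (mm): [ 235.5 -229.   179.6]
```

Request:
drive_tool(
  steps=[
    [0,0,0,8.3,0.0854],
    [0,0,0,8.3,0.0854],
    [0,0,0,8.3,0.0854],
    [0,0,0,8.3,0.0854],
    [0,0,0,8.3,0.0854],
    [0,0,0,8.3,0.0854],
    [0,0,0,8.3,0.0854],
    [0,0,0,8.3,0.0854],
    [0,0,0,7.7,0.0854],
  ],
)

```text
clock: 1.0
position: [213.4, 587.0, 191.9]
ee_rot: [-0.679, 0.734, -0.0, -0.001]
contact_force: [0.4, 0.1, -0.7]
gripper_width: 85.6
```

```bash
python3 g.py 425 335.5 12 -94.1
```

```text
t 1.0 pos [213.4 587.  191.9] yaw -94.42 tilt 0.08 F [ 0.4  0.1 -0.7] w 85.6
 turn first (tool z, deg): -0.32  shift now axes (mm): [ 234.2 -230.4  180.2]
 shift after turn (mm): [ 235.7 -229.   179.9]
```

Request:
drive_tool(
  steps=[
    [0.0235,-0.023,0.008,0,0.0854],
    [0.0235,-0.023,0.008,0,0.0854],
    [0.0235,-0.023,0.008,0,0.0854],
    [0.0235,-0.023,0.008,0,0.0854],
    [0.0235,-0.023,0.008,0,0.0854],
    [0.0235,-0.023,0.008,0,0.0854],
    [0.0235,-0.023,0.008,0,0.0854],
    [0.0235,-0.023,0.008,0,0.0854],
    [0.0235,-0.023,0.008,0,0.0854],
    [0.0235,-0.023,0.008,0,0.0854],
    [0,0,0,0,0.0854],
    [0,0,0,0,0.0854],
  ],
)

```text
clock: 2.2
position: [426.5, 335.8, 112.1]
ee_rot: [-0.681, 0.732, -0.0, -0.001]
contact_force: [-0.2, -0.4, 0.6]
gripper_width: 85.3
```

```bash
python3 g.py 425 335.5 12 -94.1; python3 - <<'E'
from h import *
p,d=arm.get_image('top');q,d2=arm.get_image('side')
a=cv2.resize(p[190:310,140:300],None,fx=4,fy=4);b=cv2.resize(q[120:220,210:340],None,fx=4,fy=4)
o=np.zeros((480,640,3),np.uint8);cv2.imwrite('pics/near_t.png',a);cv2.imwrite('pics/near_s.png',b)
E
```

```text
t 2.2 pos [426.5 335.8 112.1] yaw -94.18 tilt 0.06 F [-0.2 -0.4  0.6] w 85.3
 turn first (tool z, deg): -0.08  shift now axes (mm): [  0.3   1.4 100.1]
 shift after turn (mm): [  0.4   1.4 100.1]
```

View pics/near_s.png

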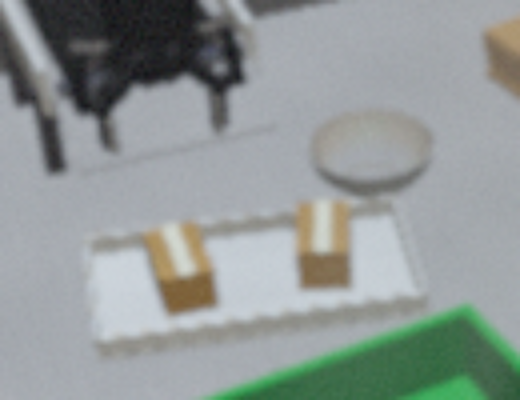

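```bash
python3 - <<'E'
from h import *
for P in ([383,338.6,112],[383,338.6,125],[469,333,112],[469,333,125]): print(P,(pix('side',P)[0]-[210,120])*4)
E
```

```text
[383, 338.6, 112] [125.18268524 201.72510871]
[383, 338.6, 125] [123.12812466 189.37540842]
[469, 333, 112] [220.01171111 182.11241318]
[469, 333, 125] [218.5181836  169.80901307]
```

```bash
python3 - <<'E'
from h import *
q,d2=arm.get_image('side')
q=cv2.resize(q[110:190,210:300],None,fx=8,fy=8,interpolation=cv2.INTER_CUBIC)
q=cv2.convertScaleAbs(q,alpha=1.3)
cv2.imwrite('pics/n2.png',q[:,:720])
C=cloud('side',d2)
for v in range(140,172,3): print(v,[int(C[v,u,2]) if C[v,u,2]==C[v,u,2] else -1 for u in range(228,272,3)])
E
```

```text
140 [244, 239, 111, 232, 235, 236, 235, 231, 226, 97, 226, 221, 217, 215, 214]
143 [235, 232, 221, 228, 229, 99, 90, 91, 92, 91, 90, 198, 207, 84, 87]
146 [225, 219, 216, 217, 92, 92, 92, 88, 88, 86, 82, 80, 195, 76, 79]
149 [93, 90, 206, 205, 88, 86, 84, 82, 84, 79, 76, 79, 185, 76, 71]
152 [85, 83, 191, 197, 81, 76, 76, 81, 71, 70, 69, 72, 174, 66, 68]
155 [77, 83, 80, 185, 76, 74, 69, 75, 67, 67, 66, 66, 3, 0, 0]
158 [73, 76, 71, 165, 71, 68, 69, 64, 0, -2, 0, 0, 3, 0, 2]
161 [1, 66, 66, 66, -3, 3, 4, -2, 0, 0, 1, 0, -1, 0, -2]
164 [3, 1, 0, 2, -1, 2, 0, 2, -1, 4, -4, 2, -1, 5, 0]
167 [2, 1, 0, 4, 0, 2, 0, 1, -3, -2, 4, 0, 3, -3, -1]
170 [0, 0, 0, 3, 2, -4, -1, 2, 0, 3, 1, 0, 2, 0, 3]
```

View pics/n2.png

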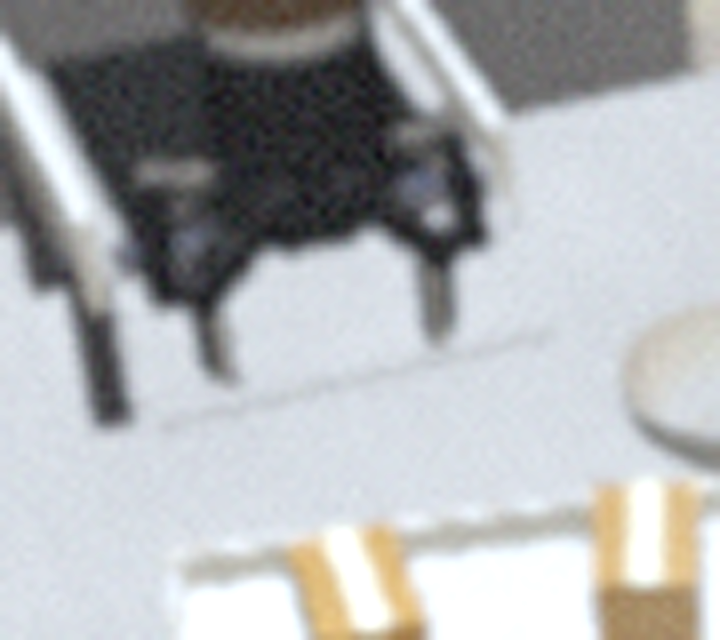

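View pics/near_t.png

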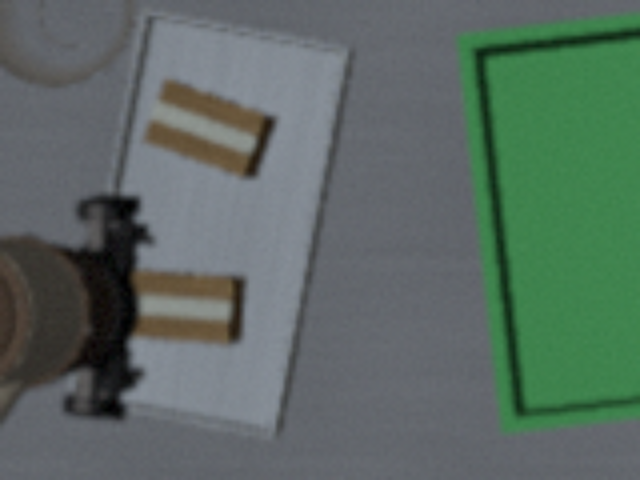

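```bash
python3 - <<'E'
from h import *
s=arm.read_state();print(s['position'],s['joints'].round(3))
q,d2=arm.get_image('side');p,d1=arm.get_image('top')
C=cloud('side',d2)
for u,v in((236,155),(237,157),(264,149),(264,151)): print(u,v,C[v,u].round(0))
C=cloud('top',d1)
# gripper pixels
m=(C[...,2]>60)&(C[...,0]>300)&(C[...,1]>250)&(C[...,2]<320)
print(m.sum()); 
for lo in range(60,320,20):
    k=m&(C[...,2]>=lo)&(C[...,2]<lo+20)
    if k.sum(): print(lo,k.sum(),np.nanmean(C[k],0).round(0),np.nanmin(C[k],0).round(0),np.nanmax(C[k],0).round(0))
z=np.load('side0.npz');C=cloud('side',z['d'])
m=(C[...,2]>150)&(C[...,2]<260)&(C[...,1]>450);ks=np.argwhere(m)
print('start',np.nanmin(C[m],0))
for lo in range(150,260,15):
    k=m&(C[...,2]>=lo)&(C[...,2]<lo+15)
    if k.sum(): print(lo,k.sum(),np.nanmean(C[k],0).round(0))
E
```

```text
[425.97655447 337.33359268 112.81768336] [ 0.968  0.32  -0.307  0.    -0.943 -1.039]
236 155 [373. 335. 180.]
237 157 [375. 335. 172.]
264 149 [470. 323. 186.]
264 151 [468. 320. 180.]
7462
60 755 [712. 502.  68.] [358. 321.  60.] [1054.  722.   80.]
80 662 [507. 542.  91.] [357. 486.  80.] [589. 765. 100.]
100 5086 [474. 649. 109.] [357. 524. 100.] [585. 764. 120.]
120 418 [475. 656. 129.] [364. 556. 120.] [582. 759. 138.]
160 12 [442. 327. 174.] [374. 322. 166.] [480. 336. 179.]
180 12 [436. 326. 191.] [380. 322. 184.] [483. 332. 200.]
200 84 [427. 332. 214.] [355. 318. 201.] [501. 346. 220.]
220 91 [439. 325. 230.] [356. 315. 220.] [501. 340. 240.]
240 64 [436. 328. 251.] [357. 317. 240.] [497. 353. 260.]
260 165 [425. 334. 267.] [361. 318. 260.] [494. 351. 275.]
280 52 [431. 306. 291.] [393. 299. 280.] [463. 326. 299.]
300 61 [430. 306. 310.] [394. 298. 300.] [463. 325. 319.]
start [-415.54119818  450.79545062  150.04191611]
150 1176 [1007. 1088.  157.]
165 1165 [ 958. 1139.  172.]
180 1184 [ 979. 1121.  187.]
195 1128 [ 940. 1124.  202.]
210 1107 [ 989. 1076.  217.]
225 1051 [ 991. 1020.  232.]
240 2966 [ 704. 1098.  251.]
255 674 [ 758. 1076.  257.]
```

```bash
python3 - <<'E'
from h import *
print(pix('side',[[213.4,586.8,191.6],[213.4,586.8,205],[213.4,586.8,250]]),pix('top',[[213.4,586.8,191.6],[213.4,586.8,250]]))
z=np.load('side0.npz')['p'];t=np.load('top0.npz')['p']
a=cv2.resize(z[60:140,130:210],None,fx=6,fy=6,interpolation=cv2.INTER_CUBIC)
b=cv2.resize(t[320:400,30:110],None,fx=4,fy=4,interpolation=cv2.INTER_CUBIC)
o=np.zeros((480,800,3),np.uint8);o[:,:480]=a;o[:320,480:]=b;cv2.imwrite('pics/st.png',cv2.convertScaleAbs(o,alpha=1.5))
E
```

```text
[[175.08834109 128.12797896]
 [174.20193033 124.8288714 ]
 [171.14848261 113.46884847]] [[ 79.59254415 346.05403926]
 [ 69.323058   349.80022258]]
```

View pics/st.png

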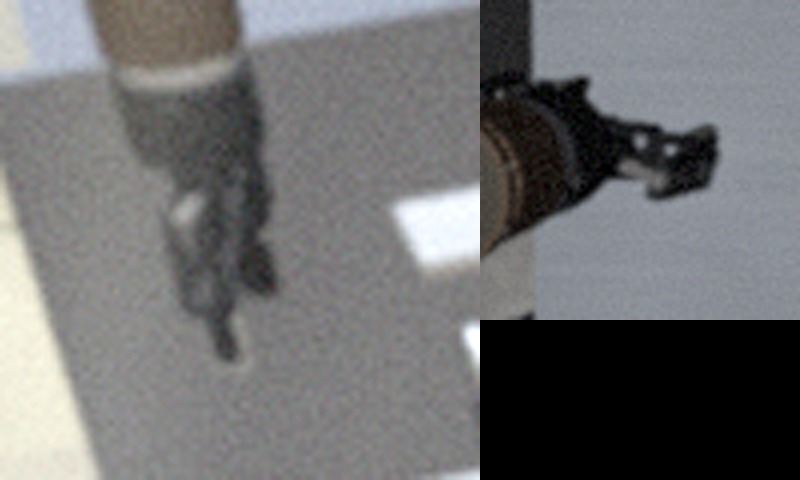

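The pictures show the fingertips roughly 40 mm higher than the reported TCP z. I'll step partway down and measure again before trusting either number.

Request:
drive_tool(
  steps=[
    [0,0,0.015,0,0.0854],
    [0,0,0.015,0,0.0854],
    [0,0,0.01,0,0.0854],
    [0,0,0,0,0.0854],
    [0,0,0,0,0.0854],
  ],
)

```text
clock: 2.95
position: [426.3, 337.1, 72.9]
ee_rot: [-0.682, 0.732, -0.0, 0.0]
contact_force: [0.2, -0.8, 0.2]
gripper_width: 85.2
```

```bash
python3 - <<'E'
from h import *
s=arm.read_state();print(s['clock'],s['position'],s['contact_force'])
p,d2=arm.get_image('side');t,d1=arm.get_image('top')
for n,d in(('side',d2),('top',d1)):
    C=cloud(n,d)
    m=(C[...,2]>52)&(C[...,0]>340)&(C[...,0]<510)&(C[...,1]>290)&(C[...,1]<380)
    for lo in range(52,240,10):
        k=m&(C[...,2]>=lo)&(C[...,2]<lo+10)
        if k.sum(): print(n,lo,k.sum(),np.nanmean(C[k],0).round(0),np.nanmin(C[k],0).round(0)[:2],np.nanmax(C[k],0).round(0)[:2])
q=cv2.resize(p[130:210,210:300],None,fx=8,fy=8,interpolation=cv2.INTER_CUBIC)
cv2.imwrite('pics/n3.png',q)
E
```

```text
2.95 [426.34071624 337.07280255  72.91350255] [ 0.20143216 -0.77390327  0.16633998]
side 52 38 [422. 334.  53.] [396. 293.] [446. 377.]
side 122 6 [423. 334. 129.] [375. 326.] [468. 348.]
side 132 19 [436. 330. 137.] [370. 318.] [478. 350.]
side 142 23 [416. 330. 147.] [368. 323.] [478. 350.]
side 152 21 [434. 329. 157.] [369. 319.] [479. 338.]
side 162 29 [423. 329. 167.] [353. 322.] [494. 338.]
side 172 68 [418. 332. 177.] [351. 315.] [497. 359.]
side 182 77 [420. 332. 188.] [353. 313.] [496. 357.]
side 192 83 [421. 328. 196.] [353. 314.] [493. 358.]
side 202 76 [419. 325. 207.] [353. 311.] [494. 348.]
side 212 114 [421. 326. 217.] [356. 313.] [491. 342.]
side 222 115 [423. 331. 226.] [355. 315.] [493. 356.]
side 232 18 [417. 322. 237.] [386. 302.] [481. 345.]
top 52 51 [426. 323.  54.] [400. 296.] [447. 353.]
top 122 2 [425. 329. 128.] [374. 323.] [475. 335.]
top 132 9 [443. 325. 138.] [378. 321.] [481. 329.]
top 142 9 [423. 327. 149.] [375. 321.] [484. 333.]
top 152 2 [380. 329. 157.] [379. 329.] [381. 329.]
top 162 16 [440. 330. 168.] [368. 320.] [494. 342.]
top 172 69 [432. 331. 177.] [355. 317.] [502. 347.]
top 182 40 [441. 325. 188.] [361. 317.] [499. 336.]
top 192 43 [434. 323. 197.] [359. 315.] [499. 334.]
top 202 27 [438. 330. 207.] [360. 317.] [499. 350.]
top 212 38 [428. 331. 218.] [361. 319.] [498. 347.]
top 222 134 [432. 334. 227.] [361. 320.] [495. 352.]
top 232 13 [432. 324. 236.] [364. 300.] [493. 339.]
```

View pics/n3.png

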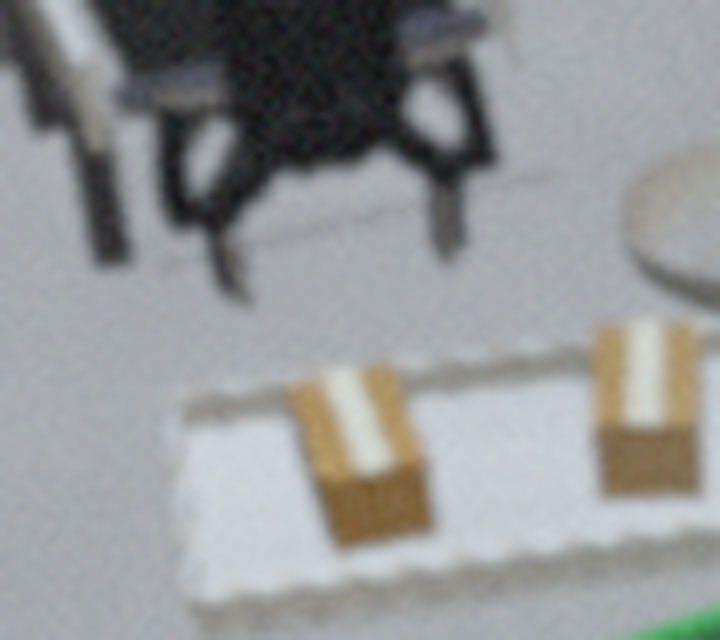

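Request:
drive_tool(
  steps=[
    [0,0,0.02,0,0.0854],
    [0,0,0.02,0,0.0854],
    [0,0,0.015,0,0.0854],
    [0,0,0.01,0,0.0854],
    [0,0,0,0,0.0854],
    [0,0,0,0,0.0854],
  ],
)

```text
clock: 3.65
position: [426.7, 337.1, 8.3]
ee_rot: [-0.682, 0.732, -0.0, 0.001]
contact_force: [0.1, 0.3, -0.1]
gripper_width: 85.7
```

```bash
python3 - <<'E'
from h import *
s=arm.read_state();print(s['clock'],s['position'],s['contact_force'])
p,d2=arm.get_image('side')
C=cloud('side',d2)
m=(C[...,2]>20)&(C[...,0]>340)&(C[...,0]<510)&(C[...,1]>290)&(C[...,1]<380)&((C[...,0]<395)|(C[...,0]>455))
for lo in range(20,180,10):
        k=m&(C[...,2]>=lo)&(C[...,2]<lo+10)
        if k.sum(): print(lo,k.sum(),np.nanmean(C[k],0).round(0),np.nanmin(C[k],0).round(0)[:2],np.nanmax(C[k],0).round(0)[:2])
q=cv2.resize(p[130:210,210:300],None,fx=8,fy=8,interpolation=cv2.INTER_CUBIC)
cv2.imwrite('pics/n4.png',q)
E
```

```text
3.65 [426.73414107 337.07429636   8.2578796 ] [ 0.11881506  0.28784836 -0.05519732]
20 7 [357. 349.  25.] [340. 307.] [394. 377.]
30 6 [386. 321.  35.] [343. 300.] [395. 378.]
40 2 [394. 312.  43.] [394. 312.] [395. 312.]
60 10 [423. 332.  66.] [371. 322.] [472. 347.]
70 22 [432. 330.  75.] [368. 321.] [480. 346.]
80 21 [421. 331.  86.] [369. 315.] [480. 347.]
90 19 [416. 331.  95.] [369. 322.] [480. 339.]
100 26 [432. 327. 106.] [357. 319.] [495. 337.]
110 73 [417. 333. 115.] [351. 320.] [497. 353.]
120 57 [417. 332. 126.] [352. 314.] [496. 358.]
130 35 [416. 328. 134.] [353. 317.] [494. 349.]
140 27 [415. 329. 146.] [354. 319.] [493. 347.]
150 59 [424. 330. 155.] [355. 318.] [492. 345.]
160 66 [417. 335. 164.] [356. 321.] [491. 356.]
170 7 [409. 327. 174.] [387. 320.] [458. 338.]
```

View pics/n4.png

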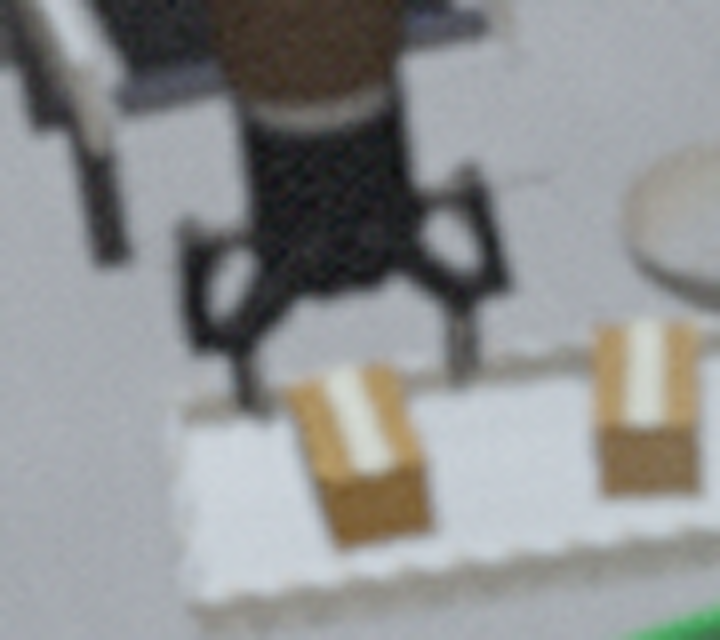

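Request:
drive_tool(
  steps=[
    [0,0.001,0.015,0,0.0854],
    [0.001,0,0.01,0,0.0854],
    [0,0,0.007,0,0.0854],
    [0,0,0,0,0.0854],
    [0,0,0,0,0.0854],
  ],
)

```text
clock: 4.2
position: [425.4, 335.8, -24.2]
ee_rot: [-0.682, 0.732, -0.0, 0.0]
contact_force: [-0.4, -0.1, 0.4]
gripper_width: 85.5
```

Request:
drive_tool(
  steps=[
    [0,0,0.007,0,0.0854],
    [0,0,0.005,0,0.0854],
    [0,0,0,0,0.0854],
  ],
)

```text
clock: 4.5
position: [424.7, 335.1, -37.2]
ee_rot: [-0.681, 0.732, -0.0, -0.001]
contact_force: [1.1, -0.6, 0.6]
gripper_width: 85.5
```

```bash
python3 - <<'E'
from h import *
s=arm.read_state();print(s['clock'],s['position'],s['contact_force'])
p,d2=arm.get_image('side')
q=cv2.resize(p[130:210,210:300],None,fx=8,fy=8,interpolation=cv2.INTER_CUBIC)
cv2.imwrite('pics/n5.png',q)
E
```

```text
4.5 [424.7429331  335.10260439 -37.18196538] [ 1.09927695 -0.60588173  0.55036432]
```

View pics/n5.png

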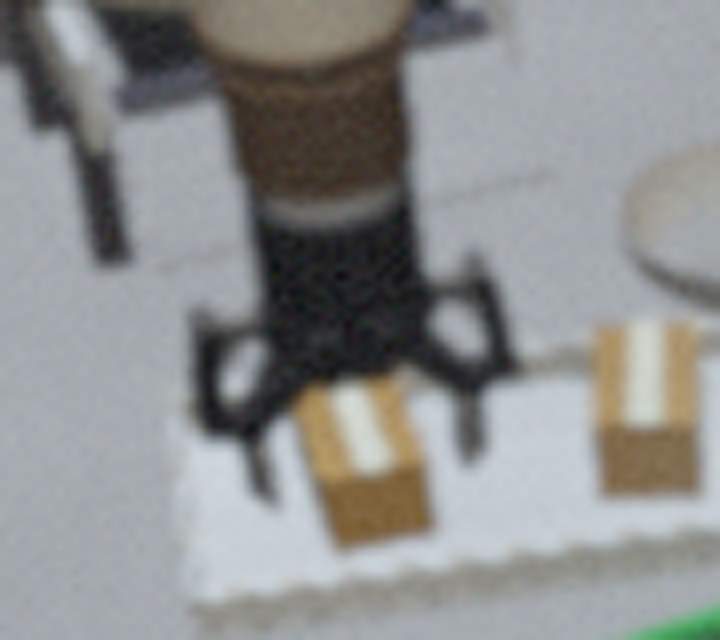

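Request:
drive_tool(
  steps=[
    [0,0,0,0,0.04],
    [0,0,0,0,0.04],
    [0,0,0,0,0.04],
    [0,0,0,0,0.04],
    [0,0,0,0,0.04],
    [0,0,0,0,0.04],
  ],
)

```text
clock: 5.15
position: [425.4, 336.0, -36.0]
ee_rot: [-0.682, 0.732, 0.0, 0.0]
contact_force: [-0.7, 0.7, 3.0]
gripper_width: 49.4
```

Request:
drive_tool(
  steps=[
    [0,0,-0.01,0,0.04],
    [0,0,-0.02,0,0.04],
    [0,0,-0.03,0,0.04],
    [0,0,-0.03,0,0.04],
    [0,0,-0.03,0,0.04],
    [0,0,0,0,0.04],
  ],
)

```text
clock: 5.75
position: [427.3, 337.9, 88.4]
ee_rot: [-0.682, 0.732, 0.0, 0.005]
contact_force: [0.4, 0.3, -0.1]
gripper_width: 49.2
```

```bash
python3 - <<'E'
from h import *
s=arm.read_state();print(s['clock'],s['position'],s['contact_force'])
p,d2=arm.get_image('side')
q=cv2.resize(p[110:210,210:310],None,fx=6,fy=6,interpolation=cv2.INTER_CUBIC)
cv2.imwrite('pics/n6.png',q)
E
# tote targets: carton slots at tote x = -42 / +42
python3 - <<'E'
import numpy as np
for x in(-42,42): print(486.1+x*np.cos(.108),12.7+x*np.sin(.108))
E
python3 g.py 444.3 8.2 60 -83.8
```

```text
5.75 [427.26551862 337.8806665   88.40125334] [ 0.3722373   0.34310133 -0.06855359]
444.3447060069804 8.172812842779685
527.8552939930196 17.227187157220314
t 5.8 pos [425.9 336.6  86. ] yaw -94.09 tilt 0.29 F [ 0.1  0.3 -0.5] w 49.3
 turn first (tool z, deg): -10.29  shift now axes (mm): [326.4 -41.7  24.7]
 shift after turn (mm): [328.5  17.2  26. ]
```

View pics/n6.png

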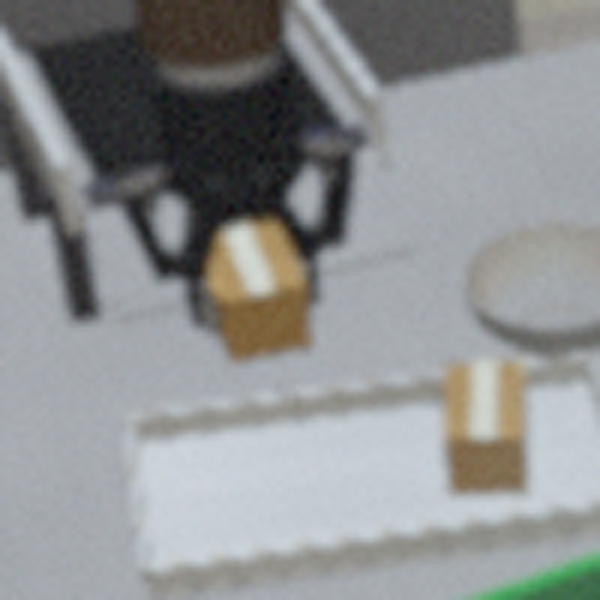

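Request:
drive_tool(
  steps=[
    [0,0,0,-5.2,0.04],
    [0,0,0,-5.2,0.04],
    [0.015,0.001,0,0,0.04],
    [0.028,0.002,0,0,0.04],
    [0.032,0.002,0,0,0.04],
    [0.032,0.002,0,0,0.04],
    [0.032,0.002,0,0,0.04],
    [0.032,0.002,0,0,0.04],
    [0.032,0.002,0,0,0.04],
    [0.032,0.002,0,0,0.04],
    [0.032,0.002,0,0,0.04],
    [0.03,0,0,0,0.04],
    [0.02,0,0,0,0.04],
    [0.01,0,0,0,0.04],
    [0,0,0,0,0.04],
    [0,0,0,0,0.04],
  ],
)

```text
clock: 7.4
position: [443.9, 8.8, 83.3]
ee_rot: [0.745, -0.667, -0.0, 0.0]
contact_force: [-0.6, 0.8, -0.9]
gripper_width: 49.5
```

```bash
python3 g.py 444.3 8.2 -35 -83.8
```

```text
t 7.4 pos [443.9   8.8  83.3] yaw -83.73 tilt 0.03 F [-0.6  0.8 -0.9] w 49.5
 turn first (tool z, deg): 0.07  shift now axes (mm): [  0.6  -0.4 118.3]
 shift after turn (mm): [  0.6  -0.3 118.3]
```

Request:
drive_tool(
  steps=[
    [0,0,0.015,0,0.04],
    [0,0,0.025,0,0.04],
    [0,0,0.025,0,0.04],
    [0,0,0.02,0,0.04],
    [0,0,0.013,0,0.04],
    [0,0,0.008,0,0.04],
    [0,0,0.004,0,0.04],
    [0,0,0,0,0.04],
    [0,0,0,0,0.04],
  ],
)

```text
clock: 8.3
position: [444.8, 9.2, -25.9]
ee_rot: [0.745, -0.667, 0.0, -0.001]
contact_force: [-0.0, -0.3, -0.7]
gripper_width: 49.3
```

Request:
drive_tool(
  steps=[
    [0,0,0.002,0,0.04],
    [0,0,0.002,0,0.04],
    [0,0,0.002,0,0.04],
    [0,0,0,0,0.04],
  ],
)

```text
clock: 8.7
position: [444.1, 8.6, -32.6]
ee_rot: [0.745, -0.667, -0.0, 0.0]
contact_force: [0.4, 0.3, -0.7]
gripper_width: 49.5
```

Request:
drive_tool(
  steps=[
    [0,0,0.001,0,0.04],
    [0,0,0.001,0,0.04],
    [0,0,0,0,0.04],
  ],
)

```text
clock: 9.0
position: [444.2, 8.7, -34.5]
ee_rot: [0.745, -0.667, -0.0, 0.0]
contact_force: [-0.5, -0.9, -0.4]
gripper_width: 49.3
```

Request:
drive_tool(
  steps=[
    [0,0,0.001,0,0.04],
    [0,0,0.001,0,0.04],
    [0,0,0,0,0.04],
  ],
)

```text
clock: 9.3
position: [444.3, 8.8, -35.1]
ee_rot: [0.745, -0.667, 0.0, -0.0]
contact_force: [-3.8, 1.0, 13.1]
gripper_width: 49.6
```

Contact, so the carton is on the tote floor. I'll release it and go back for the far carton.

Request:
drive_tool(
  steps=[
    [0,0,0,0,0.062],
    [0,0,0,0,0.062],
    [0,0,0,0,0.062],
    [0,0,-0.01,0,0.062],
    [0,0,-0.03,0,0.062],
    [0,0,-0.035,0,0.062],
    [0,0,-0.035,0,0.0854],
    [0,0,-0.02,0,0.0854],
    [0,0,0,0,0.0854],
  ],
)

```text
clock: 10.2
position: [446.6, 9.5, 97.3]
ee_rot: [0.745, -0.667, 0.002, -0.004]
contact_force: [-1.2, -0.4, -0.1]
gripper_width: 85.3
```

```bash
python3 g.py 558 315.5 -36 -109.5;  python3 - <<'E'
from h import *
p,d2=arm.get_image('side')
q=cv2.resize(p[130:275,220:370],None,fx=5,fy=5,interpolation=cv2.INTER_CUBIC)
cv2.imwrite('pics/n7.png',q[:600])
E
```

```text
t 10.2 pos [446.6   9.5  97.3] yaw -83.65 tilt 0.47 F [-1.2 -0.4 -0.1] w 85.3
 turn first (tool z, deg): 25.85  shift now axes (mm): [-291.6 -143.5  134.9]
 shift after turn (mm): [-325.6   -2.9  133.3]
```

View pics/n7.png

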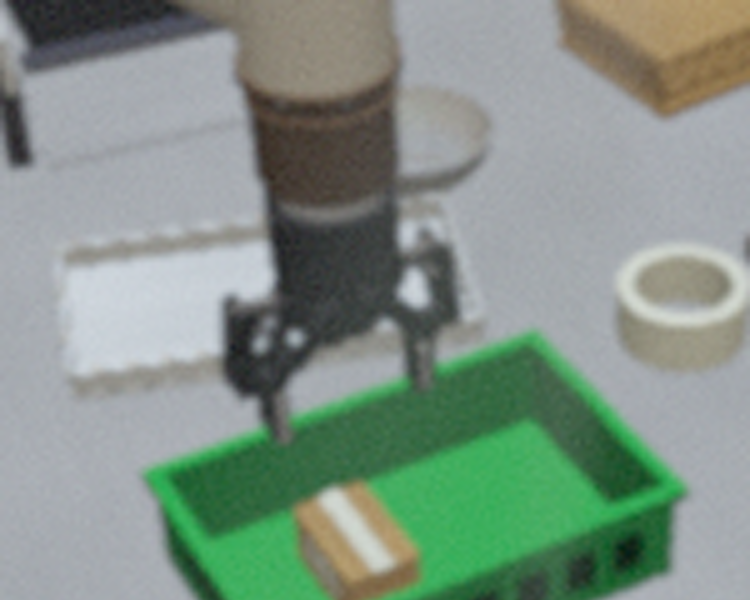

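Request:
drive_tool(
  steps=[
    [0,0,0,8.5,0.0854],
    [0,0,0,8.5,0.0854],
    [0,0,0,8.5,0.0854],
    [-0.02,0,0,0,0.0854],
    [-0.04,0,0,0,0.0854],
    [-0.045,0,0,0,0.0854],
    [-0.045,0,0,0,0.0854],
    [-0.045,0,0,0,0.0854],
    [-0.045,0,0,0,0.0854],
    [-0.035,0,0,0,0.0854],
    [-0.025,0,0,0,0.0854],
    [-0.015,0,0,0,0.0854],
    [-0.008,0,0,0,0.0854],
    [0,0,0,0,0.0854],
    [0,0,0,0,0.0854],
  ],
)

```text
clock: 11.75
position: [549.9, 312.7, 93.3]
ee_rot: [-0.579, 0.815, 0.0, -0.001]
contact_force: [0.5, 0.1, 0.0]
gripper_width: 85.6
```

```bash
python3 g.py 558 315.5 -36 -109.5
```

```text
t 11.75 pos [549.9 312.7  93.3] yaw -109.23 tilt 0.08 F [0.5 0.1 0. ] w 85.6
 turn first (tool z, deg): 0.27  shift now axes (mm): [ -5.5  -6.9 129.3]
 shift after turn (mm): [ -5.4  -6.7 129.3]
```

Request:
drive_tool(
  steps=[
    [-0.005,-0.007,0.01,0.3,0.0854],
    [0,0,0.02,0,0.0854],
    [0,0,0.02,0,0.0854],
    [0,0,0.01,0,0.0854],
    [0,0,0,0,0.0854],
    [0,0,0,0,0.0854],
  ],
)

```text
clock: 12.35
position: [559.2, 316.1, 34.0]
ee_rot: [-0.577, 0.817, -0.0, 0.0]
contact_force: [-0.7, -0.6, -0.2]
gripper_width: 85.5
```

```bash
python3 g.py 558 315.5 -36 -109.5; python3 - <<'E'
from h import *
p,d2=arm.get_image('side')
q=cv2.resize(p[130:210,220:320],None,fx=7,fy=7,interpolation=cv2.INTER_CUBIC)
cv2.imwrite('pics/n8.png',q[:600])
t,d=arm.get_image('top')
cv2.imwrite('pics/n8t.png',cv2.resize(t[190:310,150:340],None,fx=4,fy=4,interpolation=cv2.INTER_CUBIC))
E
```

```text
t 12.35 pos [559.2 316.1  34. ] yaw -109.49 tilt 0.04 F [-0.7 -0.6 -0.2] w 85.5
 turn first (tool z, deg): 0.01  shift now axes (mm): [ 1.1  1.  70. ]
 shift after turn (mm): [ 1.  1. 70.]
```

View pics/n8.png

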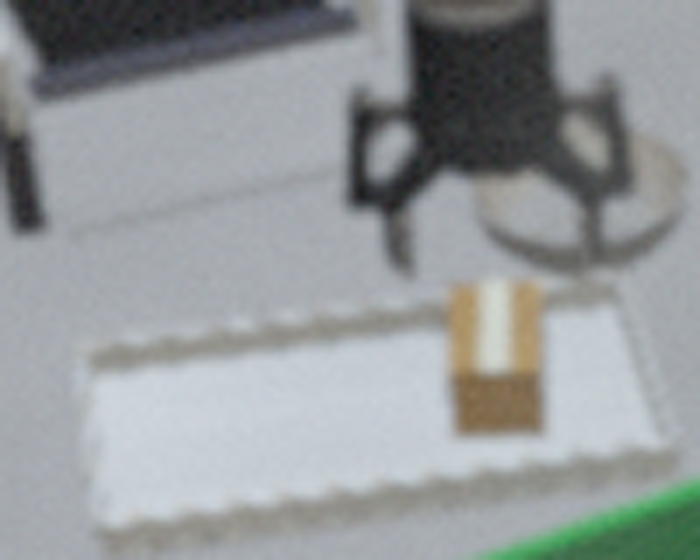

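View pics/n8t.png

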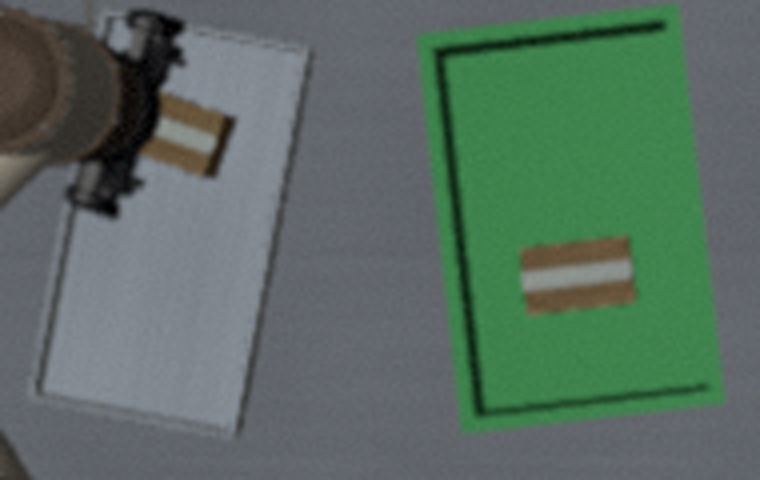

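Request:
drive_tool(
  steps=[
    [0.001,0.001,0.015,0,0.0854],
    [0,0,0.02,0,0.0854],
    [0,0,0.015,0,0.0854],
    [0,0,0.01,0,0.0854],
    [0,0,0.007,0,0.0854],
    [0,0,0.003,0,0.0854],
    [0,0,0,0,0.0854],
    [0,0,0,0,0.04],
    [0,0,0,0,0.04],
    [0,0,0,0,0.04],
    [0,0,0,0,0.04],
    [0,0,0,0,0.04],
    [0,0,0,0,0.04],
  ],
)

```text
clock: 13.75
position: [557.8, 316.1, -35.6]
ee_rot: [-0.577, 0.816, 0.0, 0.001]
contact_force: [-0.6, 0.6, 5.8]
gripper_width: 49.4
```

Request:
drive_tool(
  steps=[
    [0,0,-0.01,0,0.04],
    [0,0,-0.02,0,0.04],
    [0,0,-0.03,0,0.04],
    [0,0,-0.035,0,0.04],
    [0,0,-0.03,0,0.04],
    [0,0,-0.005,0,0.04],
    [0,0,0,0,0.04],
  ],
)

```text
clock: 14.45
position: [557.4, 315.7, 94.5]
ee_rot: [-0.577, 0.817, 0.0, 0.001]
contact_force: [-0.4, 0.5, -1.9]
gripper_width: 49.2
```

```bash
python3 g.py 527.9 17.2 -36 -83.8
```

```text
t 14.45 pos [557.4 315.7  94.5] yaw -109.51 tilt 0.1 F [-0.4  0.5 -1.9] w 49.2
 turn first (tool z, deg): -25.71  shift now axes (mm): [291.4 -71.9 130. ]
 shift after turn (mm): [293.6  61.5 130.5]
```

Request:
drive_tool(
  steps=[
    [0,0,0,-8.55,0.04],
    [0,0,0,-8.55,0.04],
    [0,0,0,-8.6,0.04],
  ],
)

```text
out of range: row 3 has -8.6, outside -8.59 to 8.59
```

Request:
drive_tool(
  steps=[
    [0,0,0,-8.55,0.04],
    [0,0,0,-8.55,0.04],
    [0,0,0,-8.58,0.04],
    [0.015,0.003,0,0,0.04],
    [0.029,0.006,0,0,0.04],
    [0.033,0.007,0,0,0.04],
    [0.033,0.007,0,0,0.04],
    [0.033,0.007,0,0,0.04],
    [0.033,0.007,0,0,0.04],
    [0.033,0.007,0,0,0.04],
    [0.033,0.007,0,0,0.04],
    [0.026,0.006,0,0,0.04],
    [0.016,0.003,0,0,0.04],
    [0.008,0.001,0,0,0.04],
    [0,0,0,0,0.04],
    [0,0,0,0,0.04],
  ],
)

```text
clock: 16.05
position: [528.4, 19.2, 93.4]
ee_rot: [0.744, -0.668, -0.0, -0.0]
contact_force: [-0.2, 0.1, -1.0]
gripper_width: 49.7
```

```bash
python3 g.py 527.9 17.2 -36 -83.8
```

```text
t 16.05 pos [528.4  19.2  93.4] yaw -83.82 tilt 0.01 F [-0.2  0.1 -1. ] w 49.7
 turn first (tool z, deg): -0.02  shift now axes (mm): [  2.    0.8 129.4]
 shift after turn (mm): [  2.    0.8 129.4]
```

Request:
drive_tool(
  steps=[
    [0.002,0.001,0.015,0,0.04],
    [0,0,0.025,0,0.04],
    [0,0,0.025,0,0.04],
    [0,0,0.025,0,0.04],
    [0,0,0.015,0,0.04],
    [0,0,0.01,0,0.04],
    [0,0,0.005,0,0.04],
    [0,0,0.003,0,0.04],
    [0,0,0.002,0,0.04],
    [0,0,0,0,0.04],
    [0,0,0,0,0.04],
  ],
)

```text
clock: 17.15
position: [527.9, 16.8, -30.8]
ee_rot: [0.744, -0.668, 0.0, -0.001]
contact_force: [0.7, 0.3, -1.2]
gripper_width: 49.3
```

Request:
drive_tool(
  steps=[
    [0,0,0.001,0,0.04],
    [0,0,0.001,0,0.04],
    [0,0,0,0,0.04],
  ],
)

```text
clock: 17.45
position: [527.4, 16.6, -33.4]
ee_rot: [0.744, -0.668, -0.0, -0.0]
contact_force: [0.1, -0.4, -0.8]
gripper_width: 49.4
```

Request:
drive_tool(
  steps=[
    [0,0,0.001,0,0.04],
    [0,0,0.001,0,0.04],
    [0,0,0,0,0.04],
  ],
)

```text
clock: 17.75
position: [527.6, 16.7, -34.6]
ee_rot: [0.744, -0.668, 0.0, -0.0]
contact_force: [-2.3, -0.5, 4.6]
gripper_width: 49.7
```

Request:
drive_tool(
  steps=[
    [0,0,0,0,0.062],
    [0,0,0,0,0.062],
    [0,0,0,0,0.062],
    [0,0,-0.01,0,0.062],
    [0,0,-0.03,0,0.062],
    [0,0,-0.04,0,0.062],
    [0,0,-0.045,0,0.062],
    [0,0,-0.045,0,0.062],
    [0,0,-0.02,0,0.062],
    [0,0,0,0,0.062],
  ],
)

```text
clock: 18.75
position: [529.9, 17.2, 159.4]
ee_rot: [0.744, -0.668, 0.003, -0.004]
contact_force: [-0.2, -0.5, -1.3]
gripper_width: 62.1
```

```bash
python3 g.py 491 -323.6 100 -49 ;  python3 - <<'E'
from h import *
p,d2=arm.get_image('side');t,d=arm.get_image('top')
np.savez('mid.npz',p=p,t=t,d2=d2,d=d)
q=cv2.resize(p[160:280,230:370],None,fx=5,fy=5,interpolation=cv2.INTER_CUBIC)
cv2.imwrite('pics/n9.png',q)
E
```

```text
t 18.75 pos [529.9  17.2 159.4] yaw -83.77 tilt 0.54 F [-0.2 -0.5 -1.3] w 62.1
 turn first (tool z, deg): -34.77  shift now axes (mm): [334.7  76.1  58.3]
 shift after turn (mm): [231.7 252.9  59.4]
```

View pics/n9.png

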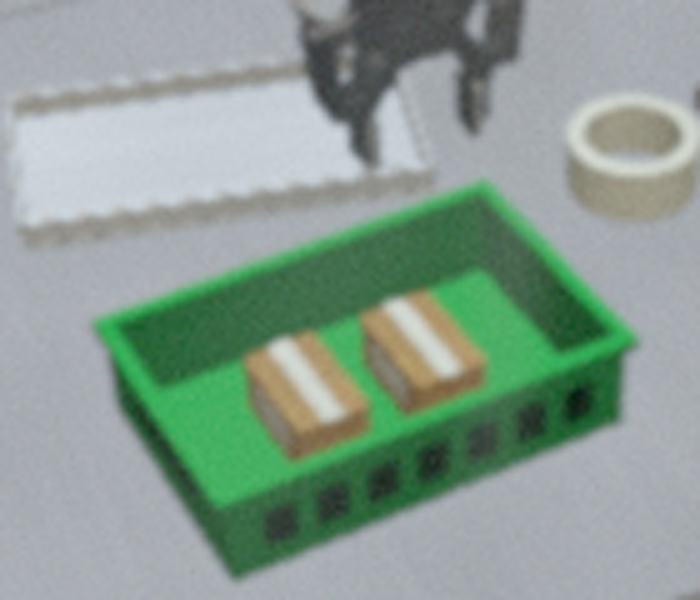

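```bash
python3 - <<'E'
from h import *
# finger positions at opening 85: centre +-(42.5+7) along tool y
for c,rep,uvs in (((426.7,337.1),8.3,[(242.2,181.2),(267.8,177.5)]),((424.7,335.1),-37.2,[(243.5,192.8),(269,187.7)])):
    for sgn,uv in zip((-1,1),uvs):
        best=[]
        for z in range(-20,90):
            P=[c[0]+sgn*48*np.cos(-.072),c[1]+sgn*48*np.sin(-.072)-11,z]  # near face edge
            best.append((np.linalg.norm(pix('side',P)[0]-uv),z,pix('side',P)[0].round(1)))
        print(rep,sgn,min(best,key=lambda b:b[0]))
E
```

```text
8.3 -1 (np.float64(0.18708613134987515), 73, array([242.4, 181.1]))
8.3 1 (np.float64(0.8654140434065655), 65, array([268.7, 177.5]))
-37.2 -1 (np.float64(0.371042939453561), 23, array([243.9, 192.8]))
-37.2 1 (np.float64(0.46805566262625653), 21, array([269.5, 187.7]))
```

```bash
python3 - <<'E'
from bench import arm
print(arm.grip_point_offset,[a for a in dir(arm) if not a.startswith('_')])
E
```

```text
18.700000000000003 ['IKError', 'camera_params', 'get_image', 'grip_point_offset', 'job_done', 'read_state']
```

Request:
drive_tool(
  steps=[
    [0,0,0,-7,0.05],
    [0,0,0,-7,0.05],
    [0,0,0,-7,0.05],
    [0,0,0,-7,0.05],
    [0,0,0,-6.8,0.05],
    [0.012,0.013,0,0,0.05],
    [0.024,0.027,0,0,0.05],
    [0.026,0.03,0,0,0.05],
    [0.026,0.03,0,0,0.05],
    [0.026,0.03,0,0,0.05],
    [0.026,0.03,0,0,0.05],
    [0.026,0.03,0.005,0,0.05],
    [0.024,0.027,0.01,0,0.05],
    [0.018,0.02,0.01,0,0.05],
    [0.01,0.012,0.01,0,0.05],
    [0.004,0.004,0.005,0,0.05],
    [0,0,0,0,0.05],
    [0,0,0,0,0.05],
  ],
)

```text
clock: 20.65
position: [482.4, -316.1, 114.5]
ee_rot: [0.91, -0.414, -0.0, 0.0]
contact_force: [-0.2, 0.5, 0.3]
gripper_width: 50.2
```

```bash
python3 g.py 484.5 -316.2 44 -49;  python3 - <<'E'
from h import *
p,d2=arm.get_image('side');t,d=arm.get_image('top')
np.savez('s1.npz',p=p,t=t,d2=d2,d=d)
cv2.imwrite('pics/a1.png',cv2.resize(p[210:340,280:410],None,fx=4.6,fy=4.6,interpolation=cv2.INTER_CUBIC))
cv2.imwrite('pics/a1t.png',cv2.resize(t[190:290,340:460],None,fx=6,fy=6,interpolation=cv2.INTER_CUBIC))
for n,dd in(('side',d2),('top',d)):
    C=cloud(n,dd);s=arm.read_state()['position']
    r=np.hypot(C[...,0]-s[0],C[...,1]-s[1])
    for lo in range(135,260,8):
        k=(C[...,2]>=lo)&(C[...,2]<lo+8)&(r<70)
        if k.sum(): print(n,lo,k.sum(),np.nanmean(C[k],0).round(0),np.nanmin(C[k],0).round(0)[:2],np.nanmax(C[k],0).round(0)[:2])
E
```

```text
t 20.65 pos [ 482.4 -316.1  114.5] yaw -48.95 tilt 0.02 F [-0.2  0.5  0.3] w 50.2
 turn first (tool z, deg): 0.05  shift now axes (mm): [ 1.5 -1.5 70.5]
 shift after turn (mm): [ 1.5 -1.5 70.5]
side 135 53 [ 494. -351.  139.] [ 480. -379.] [ 515. -318.]
side 143 56 [ 496. -354.  147.] [ 480. -382.] [ 519. -321.]
side 151 62 [ 501. -353.  155.] [ 461. -381.] [ 528. -296.]
side 159 73 [ 498. -348.  163.] [ 449. -382.] [ 527. -298.]
side 167 83 [ 501. -350.  171.] [ 449. -381.] [ 540. -300.]
side 175 104 [ 507. -354.  178.] [ 449. -381.] [ 541. -299.]
side 183 21 [ 487. -319.  186.] [ 448. -345.] [ 512. -299.]
side 191 8 [ 500. -308.  195.] [ 460. -347.] [ 509. -300.]
side 199 22 [ 477. -332.  204.] [ 434. -362.] [ 525. -292.]
side 207 44 [ 462. -339.  211.] [ 432. -362.] [ 530. -288.]
side 215 31 [ 463. -342.  219.] [ 429. -363.] [ 526. -293.]
side 223 54 [ 462. -342.  227.] [ 428. -365.] [ 511. -310.]
side 231 55 [ 459. -343.  235.] [ 426. -366.] [ 511. -310.]
side 239 33 [ 455. -348.  243.] [ 424. -367.] [ 510. -313.]
side 247 59 [ 456. -347.  251.] [ 424. -366.] [ 501. -316.]
side 255 105 [ 450. -349.  259.] [ 424. -369.] [ 487. -313.]
top 207 2 [ 435. -343.  213.] [ 433. -345.] [ 436. -340.]
top 215 3 [ 435. -343.  218.] [ 431. -347.] [ 439. -339.]
top 223 1 [ 436. -342.  229.] [ 436. -342.] [ 436. -342.]
top 231 3 [ 431. -346.  234.] [ 428. -349.] [ 433. -344.]
top 239 3 [ 435. -344.  244.] [ 434. -345.] [ 436. -342.]
top 247 6 [ 433. -350.  252.] [ 426. -363.] [ 436. -345.]
top 255 20 [ 433. -355.  258.] [ 426. -368.] [ 439. -347.]
```

View pics/a1.png

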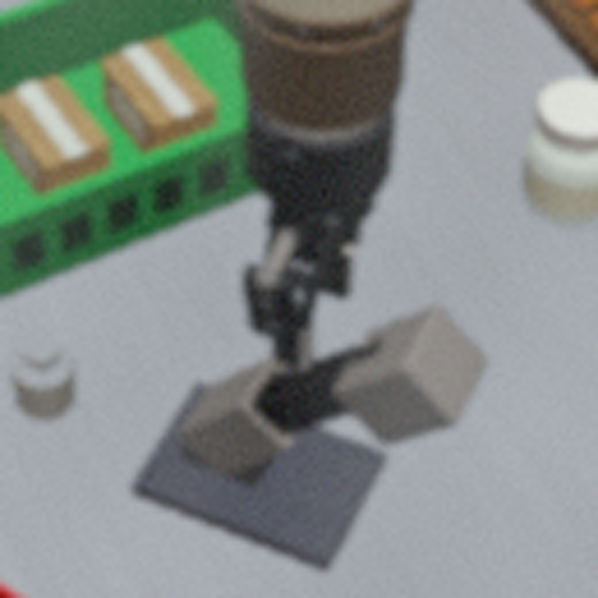

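View pics/a1t.png

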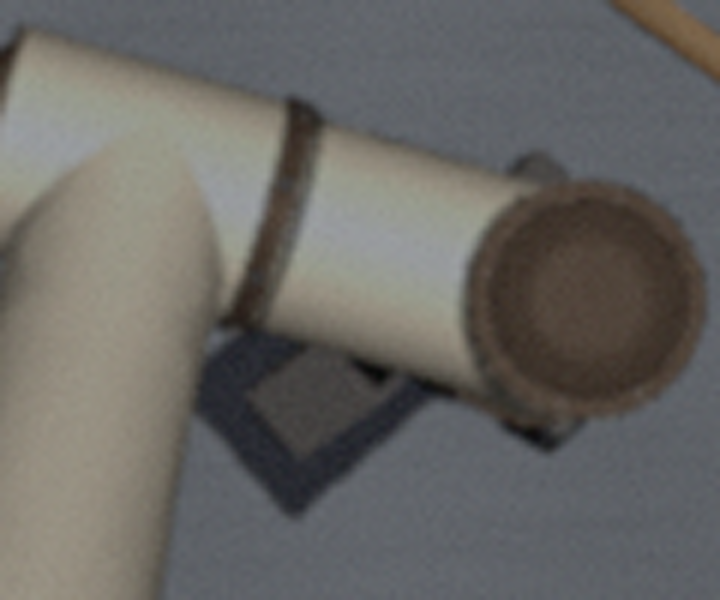

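Request:
drive_tool(
  steps=[
    [0.001,-0.001,0.01,0,0.05],
    [0,0,0.015,0,0.05],
    [0,0,0.01,0,0.05],
    [0,0,0.003,0,0.05],
    [0,0,0,0,0.05],
    [0,0,0,0,0.05],
  ],
)

```text
clock: 21.35
position: [484.0, -317.1, 77.0]
ee_rot: [0.91, -0.415, 0.0, 0.0]
contact_force: [0.3, -0.3, -0.3]
gripper_width: 49.9
```

```bash
python3 g.py 484.5 -316.2 49 -49;  python3 - <<'E'
from h import *
p,d2=arm.get_image('side')
s=arm.read_state()['position']
k=8;x0,y0=305,265
im=cv2.resize(p[y0:y0+75,x0:x0+95],None,fx=k,fy=k,interpolation=cv2.INTER_CUBIC)
# overlay scanner model
Rm=R.from_euler('ZY',[-.845,.775]).as_matrix();o=np.array([444.465,-271.223,36.49])
def dr(q,col,w2=True):
    uv=(pix('side',(np.array(q,float)@Rm.T+o) if w2 else np.array(q,float))-[x0,y0]+.5)*k
    cv2.polylines(im,[np.round(uv).astype(np.int32)],False,col,1)
for y in(-15,15):
  for x in (-13,13): dr([[x,y,61],[x,y,130]],(0,255,255))
for y in(-26,26): dr([[-13,y,130],[-13,y,190],[33,y,190],[33,y,130],[-13,y,130]],(255,0,0))
dr([[0,0,60],[0,0,190]],(0,0,255)); dr([[0,-15,86],[0,15,86]],(0,0,255))
Y=np.array([-.755,-.656,0]);X=np.array([.656,-.755,0])
for sg in(-1,1):
    c=s+[0,0,43]+sg*25*Y
    dr([c-11*X,c+11*X,c+11*X+[0,0,30],c-11*X+[0,0,30],c-11*X],(0,255,0),False)
cv2.imwrite('pics/a2.png',im)
E
```

```text
t 21.35 pos [ 484.  -317.1   77. ] yaw -48.99 tilt 0.05 F [ 0.3 -0.3 -0.3] w 49.9
 turn first (tool z, deg): 0.01  shift now axes (mm): [-0.4 -1.  28. ]
 shift after turn (mm): [-0.3 -1.  28. ]
```

View pics/a2.png

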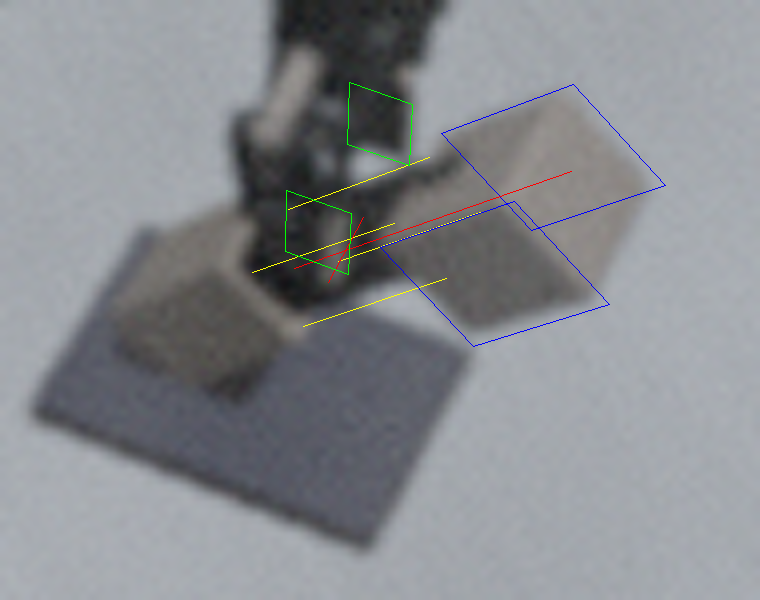

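Request:
drive_tool(
  steps=[
    [0,-0.001,0.006,0,0.05],
    [0,0,0.006,0,0.05],
    [0,0,0.006,0,0.05],
    [0,0,0,0,0.05],
  ],
)

```text
clock: 21.8
position: [483.4, -316.0, 57.3]
ee_rot: [0.91, -0.415, -0.001, 0.0]
contact_force: [-0.2, -0.3, 0.3]
gripper_width: 49.5
```

Request:
drive_tool(
  steps=[
    [0,0,0.005,0,0.05],
    [0,0,0.004,0,0.05],
    [0,0,0,0,0.05],
  ],
)

```text
clock: 22.1
position: [483.8, -316.1, 48.9]
ee_rot: [0.91, -0.415, -0.001, -0.0]
contact_force: [-0.5, 0.3, 0.2]
gripper_width: 50.0
```

```bash
python3 g.py 484.5 -316.2 49 -49;  python3 - <<'E'
from h import *
p,d2=arm.get_image('side')
s=arm.read_state()['position']
k=8;x0,y0=305,265
im=cv2.resize(p[y0:y0+75,x0:x0+95],None,fx=k,fy=k,interpolation=cv2.INTER_CUBIC)
cv2.imwrite('pics/a3.png',im)
E
```

```text
t 22.1 pos [ 483.8 -316.1   48.9] yaw -49.02 tilt 0.08 F [-0.5  0.3  0.2] w 50.0
 turn first (tool z, deg): -0.02  shift now axes (mm): [ 0.5 -0.4 -0.1]
 shift after turn (mm): [ 0.5 -0.4 -0.1]
```

View pics/a3.png

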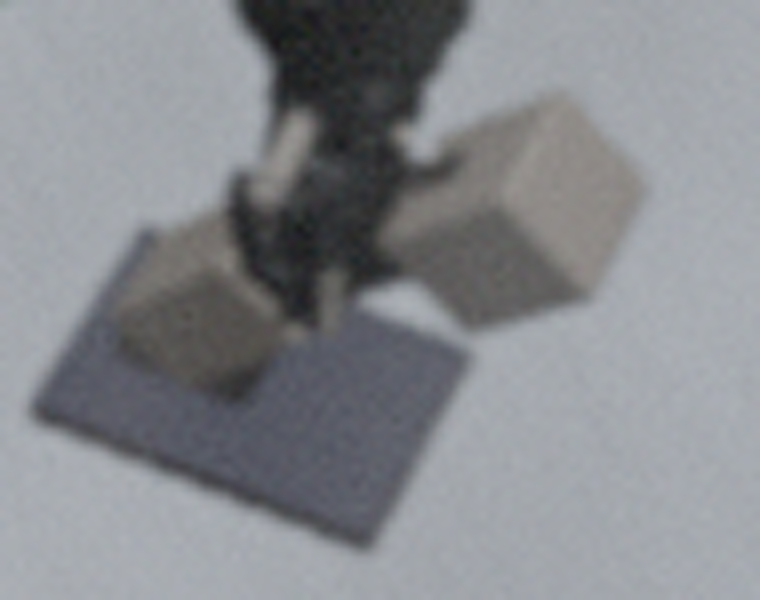

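Request:
drive_tool(
  steps=[
    [0,0,0,0,0.02],
    [0,0,0,0,0.02],
    [0,0,0,0,0.02],
    [0,0,0,0,0.02],
    [0,0,0,0,0.02],
    [0,0,0,0,0.02],
  ],
)

```text
clock: 22.75
position: [484.6, -316.4, 50.0]
ee_rot: [0.91, -0.415, 0.0, -0.0]
contact_force: [-0.0, -0.2, 3.1]
gripper_width: 29.4
```

Request:
drive_tool(
  steps=[
    [0.0035,0,-0.0036,0,0.02],
    [0.0035,0,-0.0036,0,0.02],
    [0.0035,0,-0.0036,0,0.02],
    [0.0035,0,-0.0036,0,0.02],
  ],
)

```text
clock: 23.15
position: [493.0, -326.9, 63.9]
ee_rot: [0.91, -0.415, -0.001, -0.0]
contact_force: [-0.5, 2.2, -0.8]
gripper_width: 29.5
```

```bash
python3 g.py 484.5 -316.2 49 -49;  python3 - <<'E'
from h import *
p,d2=arm.get_image('side')
k=8;x0,y0=305,265
im=cv2.resize(p[y0-10:y0+65,x0:x0+95],None,fx=k,fy=k,interpolation=cv2.INTER_CUBIC)
cv2.imwrite('pics/a4.png',im)
E
```

```text
t 23.15 pos [ 493.  -326.9   63.9] yaw -49.02 tilt 0.1 F [-0.5  2.2 -0.8] w 29.5
 turn first (tool z, deg): -0.02  shift now axes (mm): [-13.6  -0.5  14.9]
 shift after turn (mm): [-13.7  -0.5  14.9]
```

View pics/a4.png

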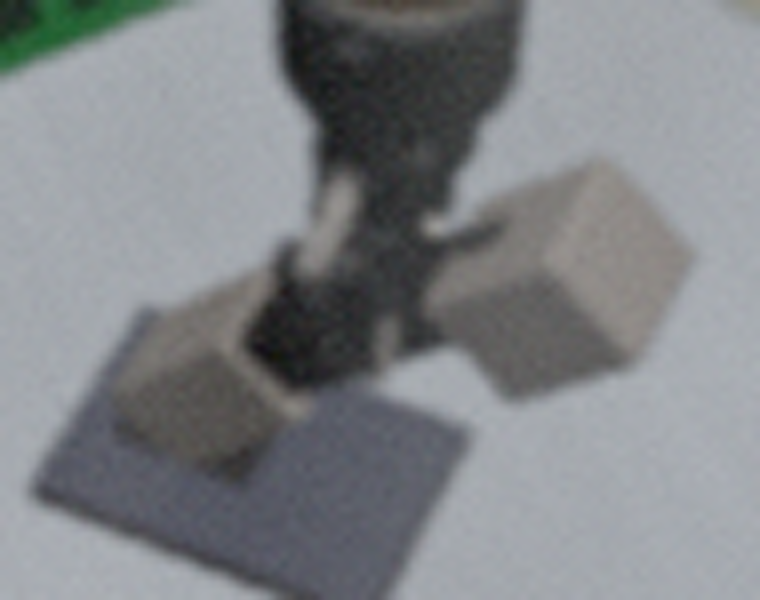

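Small force and the scanner is sliding out (the head moved along with the gripper). I'll continue drawing along its axis.

Request:
drive_tool(
  steps=[
    [0.007,0,-0.0072,0,0.02],
    [0.007,0,-0.0072,0,0.02],
    [0.007,0,-0.0072,0,0.02],
    [0.007,0,-0.0072,0,0.02],
    [0.007,0,-0.0072,0,0.02],
    [0.007,0,-0.0072,0,0.02],
    [0,0,-0.02,0,0.02],
    [0,0,-0.03,0,0.02],
    [0,0,-0.03,0,0.02],
    [0,0,-0.01,0,0.02],
    [0,0,0,0,0.02],
  ],
)

```text
clock: 24.3
position: [522.2, -359.2, 199.2]
ee_rot: [0.91, -0.415, 0.002, -0.0]
contact_force: [-0.1, -0.3, -1.5]
gripper_width: 29.2
```

```bash
python3 g.py 484.5 -316.2 49 -49;  python3 - <<'E'
from h import *
p,d2=arm.get_image('side');t,d=arm.get_image('top')
np.savez('s2.npz',p=p,t=t,d2=d2,d=d)
k=6;x0,y0=300,210
im=cv2.resize(p[y0:y0+95,x0:x0+115],None,fx=k,fy=k,interpolation=cv2.INTER_CUBIC)
cv2.imwrite('pics/a5.png',im)
E
```

```text
t 24.3 pos [ 522.2 -359.2  199.2] yaw -49.01 tilt 0.27 F [-0.1 -0.3 -1.5] w 29.2
 turn first (tool z, deg): -0.01  shift now axes (mm): [-57.8   0.6 149.9]
 shift after turn (mm): [-57.2   0.3 150.2]
```

View pics/a5.png

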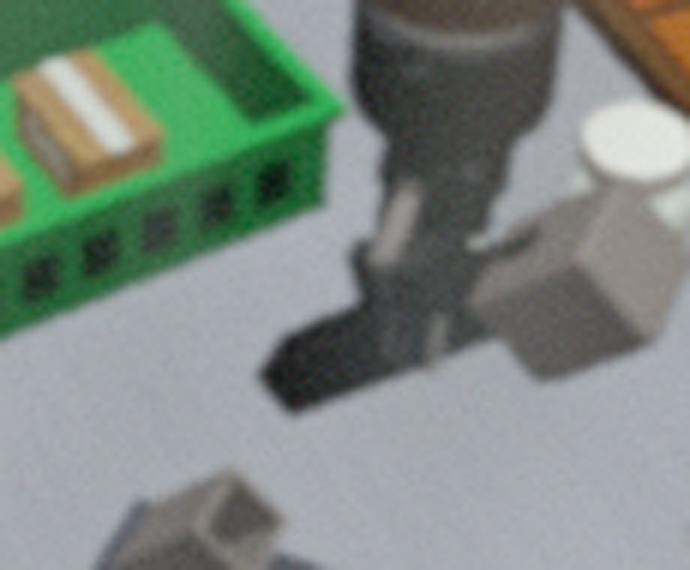

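Request:
drive_tool(
  steps=[
    [0,0,0,5,0.02],
    [0,0,0,7,0.02],
    [0,0,0,7,0.02],
    [0,0,0,7,0.02],
    [0,0,0,5,0.02],
    [0,0,0,3.8,0.02],
    [0,0,0,0,0.02],
  ],
)

```text
clock: 25.1
position: [520.1, -358.1, 194.8]
ee_rot: [0.744, -0.668, -0.002, 0.001]
contact_force: [-0.2, 0.1, -2.5]
gripper_width: 29.2
```

```bash
python3 g.py 569.7 -109 115 -83.8
```

```text
t 25.1 pos [ 520.1 -358.1  194.8] yaw -83.81 tilt 0.24 F [-0.2  0.1 -2.5] w 29.2
 turn first (tool z, deg): -0.01  shift now axes (mm): [-242.1  -76.4   80.1]
 shift after turn (mm): [-242.2  -76.2   79.8]
```

Request:
drive_tool(
  steps=[
    [-0.012,-0.004,0,0,0.02],
    [-0.025,-0.008,0,0,0.02],
    [-0.03,-0.009,0,0,0.02],
    [-0.03,-0.01,0,0,0.02],
    [-0.03,-0.01,0,0,0.02],
    [-0.03,-0.01,0.01,0,0.02],
    [-0.03,-0.009,0.015,0,0.02],
    [-0.025,-0.008,0.015,0,0.02],
    [-0.018,-0.006,0.015,0,0.02],
    [-0.01,-0.003,0.01,0,0.02],
    [0,0,0.005,0,0.02],
    [0,0,0,0,0.02],
    [0,0,0,0,0.02],
  ],
)

```text
clock: 26.4
position: [571.9, -112.5, 127.7]
ee_rot: [0.744, -0.668, 0.0, -0.0]
contact_force: [0.2, 0.4, -2.9]
gripper_width: 29.2
```

```bash
python3 g.py 569.7 -109 90 -83.8; python3 - <<'E'
from h import *
p,d2=arm.get_image('side');t,d=arm.get_image('top')
np.savez('s3.npz',p=p,t=t,d2=d2,d=d)
k=6;x0,y0=280,180
im=cv2.resize(p[y0:y0+100,x0:x0+130],None,fx=k,fy=k,interpolation=cv2.INTER_CUBIC)
cv2.imwrite('pics/b1.png',im)
E
```

```text
t 26.4 pos [ 571.9 -112.5  127.7] yaw -83.84 tilt 0.05 F [ 0.2  0.4 -2.9] w 29.2
 turn first (tool z, deg): -0.04  shift now axes (mm): [-3.7  1.9 37.7]
 shift after turn (mm): [-3.7  1.8 37.7]
```

View pics/b1.png

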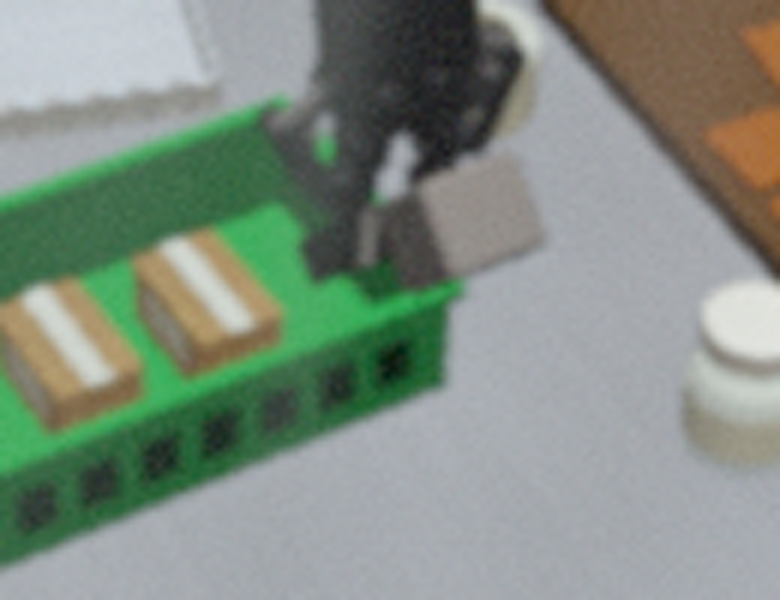

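Request:
drive_tool(
  steps=[
    [-0.003,0.002,0.01,0,0.02],
    [0,0,0.01,0,0.02],
    [0,0,0.01,0,0.02],
    [0,0,0.005,0,0.02],
    [0,0,0.003,0,0.02],
    [0,0,0.003,0,0.02],
  ],
)

```text
clock: 27.1
position: [570.6, -108.8, 87.8]
ee_rot: [0.745, -0.667, 0.001, -0.001]
contact_force: [-0.7, 2.1, 9.9]
gripper_width: 29.3
```

Request:
drive_tool(
  steps=[
    [0,0,0.003,0,0.02],
    [0,0,0.003,0,0.02],
    [0,0,0.003,0,0.02],
  ],
)

```text
clock: 27.4
position: [572.1, -108.9, 79.9]
ee_rot: [0.745, -0.667, 0.003, -0.002]
contact_force: [-1.1, 0.4, 7.6]
gripper_width: 29.1
```

```bash
python3 - <<'E'
from h import *
p,d2=arm.get_image('side');print(arm.read_state()['contact_force'],arm.read_state()['wrist_torque'])
k=6;x0,y0=280,180
im=cv2.resize(p[y0:y0+100,x0:x0+130],None,fx=k,fy=k,interpolation=cv2.INTER_CUBIC)
cv2.imwrite('pics/b2.png',im)
E
```

```text
[-0.10710426  1.5212597   7.88666975] [ 1.40122378  0.12550823 -0.09266359]
```

View pics/b2.png

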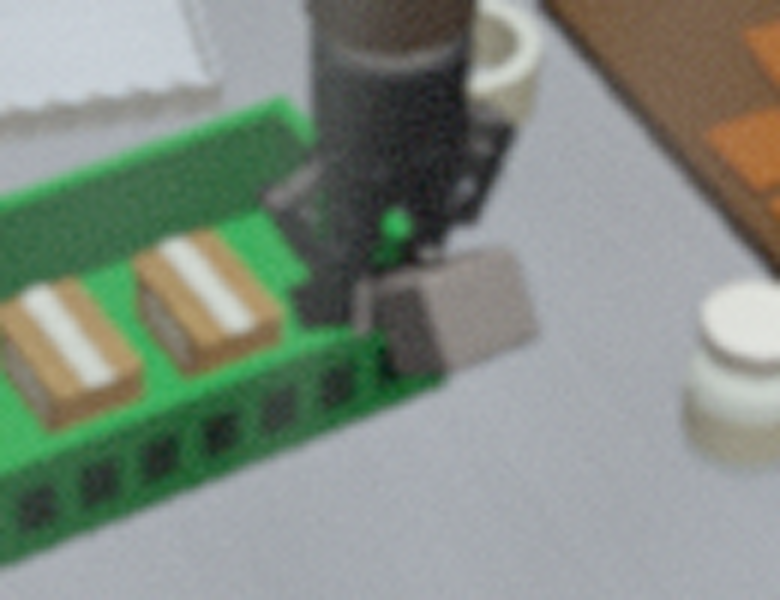

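Request:
drive_tool(
  steps=[
    [0,0,0.003,0,0.02],
    [0,0,0.003,0,0.02],
    [0,0,0.003,0,0.02],
    [0,0,0.003,0,0.02],
    [0,0,0.003,0,0.02],
    [0,0,0.003,0,0.02],
  ],
)

```text
clock: 28.05
position: [573.2, -109.4, 62.7]
ee_rot: [0.745, -0.667, 0.004, -0.002]
contact_force: [0.6, -0.2, 11.6]
gripper_width: 29.3
```

```bash
python3 - <<'E'
from h import *
p,d2=arm.get_image('side');print(arm.read_state()['contact_force'],arm.read_state()['wrist_torque'])
t,d=arm.get_image('top')
k=6;x0,y0=280,180
im=cv2.resize(p[y0:y0+100,x0:x0+130],None,fx=k,fy=k,interpolation=cv2.INTER_CUBIC)
cv2.imwrite('pics/b3.png',im)
cv2.imwrite('pics/b3t.png',cv2.resize(t[180:300,250:400],None,fx=5,fy=5,interpolation=cv2.INTER_CUBIC))
E
```

```text
[0.19147839 2.25884332 8.32027284] [ 0.80957241 -0.09594609 -0.08818837]
```

View pics/b3.png

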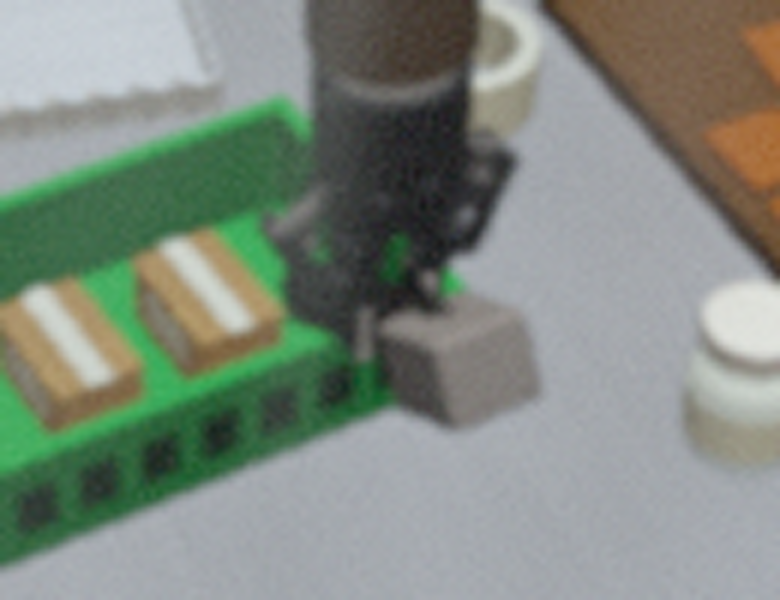

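View pics/b3t.png

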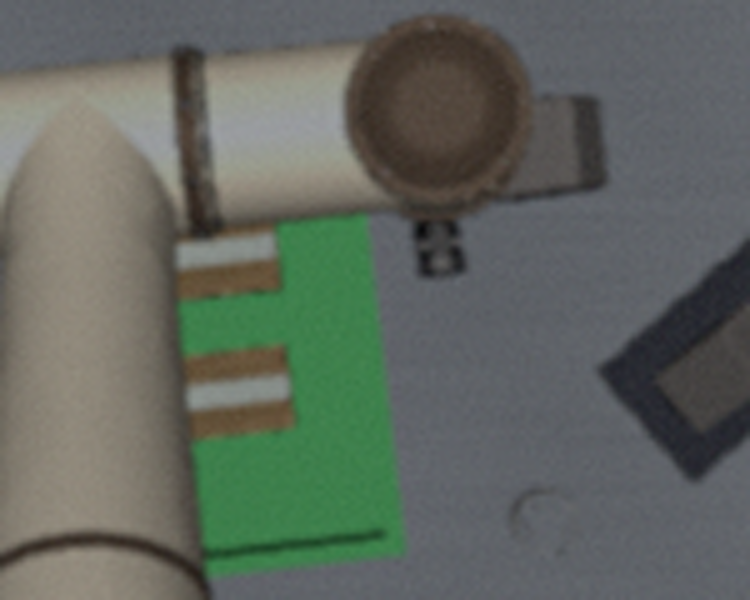

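Request:
drive_tool(
  steps=[
    [0,0,0.003,0,0.02],
    [0,0,0.003,0,0.02],
    [0,0,0.003,0,0.02],
    [0,0,0.003,0,0.02],
    [0,0,0.003,0,0.02],
    [0,0,0.003,0,0.02],
    [0,0,0,0,0.02],
  ],
)

```text
clock: 28.85
position: [574.1, -110.2, 45.2]
ee_rot: [0.745, -0.667, 0.004, -0.002]
contact_force: [0.1, -4.9, 10.7]
gripper_width: 29.1
```

```bash
python3 - <<'E'
from h import *
p,d2=arm.get_image('side');print(arm.read_state()['contact_force'],arm.read_state()['wrist_torque'])
k=8;x0,y0=310,210
im=cv2.resize(p[y0:y0+60,x0:x0+80],None,fx=k,fy=k,interpolation=cv2.INTER_CUBIC)
cv2.imwrite('pics/b4.png',im)
E
```

```text
[ 0.4571793  -3.76628554 11.26722376] [-0.45481877 -0.13584175 -0.02976073]
```

View pics/b4.png

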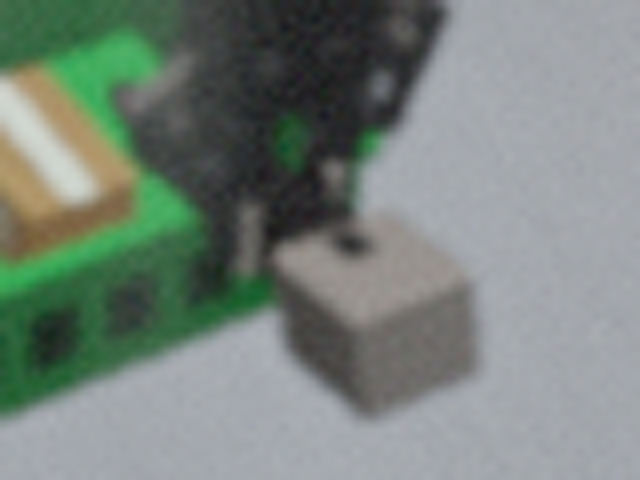

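```bash
cat > sf.py <<'E'
from h import *
from scipy.optimize import least_squares
def fit(corn,x0,yaw=np.radians(-83.8),fy=True):
    q=np.array([c[0] for c in corn],float)
    def mod(p):
        Rm=R.from_euler('ZY',[p[4] if fy else yaw,p[3]]).as_matrix();return q@Rm.T+p[:3]
    def f(p): return np.concatenate([pix(c[1],m)[0]-c[2] for m,c in zip(mod(p),corn)])
    r=least_squares(f,x0 if fy else x0[:4],loss='soft_l1')
    J=r.jac;cov=np.linalg.pinv(J.T@J)*max(.3,np.std(f(r.x)))**2
    p=r.x
    print('origin',p[:3].round(1),'lean deg',np.degrees(p[3]).round(2),'+-',np.degrees(np.sqrt(cov[3,3])).round(2),'yaw',np.degrees(p[4]).round(2) if fy else '','rms',np.sqrt(np.mean(f(p)**2)).round(2))
    Rm=R.from_euler('ZY',[p[4] if fy else yaw,p[3]]).as_matrix()
    print('window',(np.array([34,0,160])@Rm.T+p[:3]).round(1),'normal',Rm[:,0].round(3),'grip86',(np.array([0,0,86])@Rm.T+p[:3]).round(1))
    return p
E
python3 - <<'E'
from sf import *
g=lambda x,y:np.array([310+(x+.5)/8-.5,210+(y+.5)/8-.5])
C=[([-13,-26,190],'side',g(360,325)),([33,-26,190],'side',g(370,415)),([-13,26,190],'side',g(473,282)),([33,26,190],'side',g(477,372)),([-13,-26,130],'side',g(272,258)),([-13,26,130],'side',g(378,208)),([33,-26,130],'side',g(287,342))]
x0=[565,-25,90,1.5,-1.46]
fit(C,x0);fit(C,x0,fy=False)
E
```

```text
origin [607.3  74.9 -11.4] lean deg 81.19 +- 1.31 yaw -81.5 rms 0.41
window [631.4 -86.6 -20.5] normal [ 0.023 -0.152 -0.988] grip86 [619.8  -9.2   1.8]
origin [612.3  72.2 -10.5] lean deg 80.3 +- 1.41 yaw  rms 0.5
window [630.  -90.3 -17.1] normal [ 0.018 -0.168 -0.986] grip86 [621.5 -12.1   4. ]
```

```bash
cat >> sf.py <<'E'
def fit2(corn,grip,yaw,lean0=1.5,zg=86):
    # grip position prior 4 mm, z 5, yaw prior 1 deg, head shrink by rounded corners free
    q=np.array([c[0] for c in corn],float);ctr=np.array([10,0,160.])
    def f(p,pr=True):
        Rm=R.from_euler('ZY',[p[4],p[3]]).as_matrix()
        m=(ctr+(q-ctr)*p[5])@Rm.T+p[:3]
        a=np.concatenate([pix(c[1],x)[0]-c[2] for x,c in zip(m,corn)])/0.5
        g=np.array([0,0,zg])@Rm.T+p[:3]
        b=np.r_[(g-grip)/[4,4,5],(p[4]-yaw)/np.radians(1),(p[5]-.97)/.03]
        return np.r_[a,b]
    o=np.array(grip)-R.from_euler('ZY',[yaw,lean0]).as_matrix()@[0,0,zg]
    r=least_squares(f,[*o,lean0,yaw,.97]);p=r.x;cov=np.linalg.inv(r.jac.T@r.jac)
    Rm=R.from_euler('ZY',[p[4],p[3]]).as_matrix()
    print('lean',np.degrees(p[3]).round(2),'+-',np.degrees(cov[3,3]**.5).round(2),'yaw',np.degrees(p[4]).round(1),'scale',p[5].round(3),'px rms',np.sqrt(np.mean((f(p)[:2*len(corn)]*.5)**2)).round(2))
    print('grip',(Rm@[0,0,zg]+p[:3]).round(1),'window',(Rm@[34,0,160]+p[:3]).round(1),'normal',Rm[:,0].round(3))
E
python3 - <<'E'
from sf import *
g=lambda x,y:np.array([310+(x+.5)/8-.5,210+(y+.5)/8-.5])
C=[([-13,-26,190],'side',g(360,325)),([33,-26,190],'side',g(370,415)),([-13,26,190],'side',g(473,282)),([33,26,190],'side',g(477,372)),([-13,-26,130],'side',g(272,258)),([-13,26,130],'side',g(378,208)),([33,-26,130],'side',g(287,342))]
fit2(C,[574,-110,94],np.radians(-83.8))
E
```

```text
lean 79.52 +- 1.26 yaw -83.1 scale 0.913 px rms 0.48
grip [ 571.4 -101.5  102.3] window [ 581.  -179.9   82.4] normal [ 0.022 -0.181 -0.983]
```

Request:
drive_tool(
  steps=[
    [0,0,0.003,0,0.02],
    [0,0,0.003,0,0.02],
    [0,0,0.001,0,0.02],
    [0,0,0,0,0.02],
  ],
)

```text
clock: 29.3
position: [574.4, -110.8, 38.8]
ee_rot: [0.745, -0.667, 0.005, -0.002]
contact_force: [0.6, -5.8, 13.0]
gripper_width: 29.1
```

```bash
python3 - <<'E'
from h import *
p,d2=arm.get_image('side');print(arm.read_state()['contact_force'],arm.read_state()['wrist_torque'])
k=8;x0,y0=310,210
im=cv2.resize(p[y0:y0+60,x0:x0+80],None,fx=k,fy=k,interpolation=cv2.INTER_CUBIC)
cv2.imwrite('pics/b5.png',im)
E
```

```text
[-0.28681509 -5.94390044 12.78290275] [-0.9445833  -0.07455305 -0.01675577]
```

View pics/b5.png

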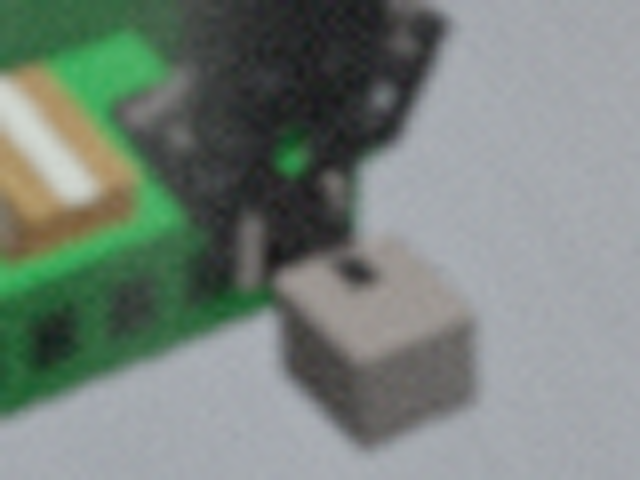

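Request:
drive_tool(
  steps=[
    [0,0,-0.005,0,0.02],
    [0,0,-0.01,0,0.02],
    [0,0,-0.015,0,0.02],
    [0,0,-0.02,0,0.02],
    [0,0,-0.02,0,0.02],
    [0,0,-0.02,0,0.02],
    [0,0,-0.015,0,0.02],
    [0,0,-0.01,0,0.02],
    [0,0,-0.005,0,0.02],
    [0,0,0,0,0.02],
    [0,0,0,0,0.02],
  ],
)

```text
clock: 30.45
position: [568.7, -108.8, 153.2]
ee_rot: [0.744, -0.668, -0.001, 0.001]
contact_force: [-0.8, -0.3, -1.6]
gripper_width: 29.4
```

```bash
python3 g.py 478.1 86.3 160 -83.8; python3 - <<'E'
from h import *
p,d2=arm.get_image('side');t,d=arm.get_image('top')
np.savez('s4.npz',p=p,t=t,d2=d2,d=d)
k=8;x0,y0=305,155
im=cv2.resize(p[y0:y0+75,x0:x0+95],None,fx=k,fy=k,interpolation=cv2.INTER_CUBIC)
cv2.imwrite('pics/b6.png',im)
cv2.imwrite('pics/b6t.png',cv2.resize(t[170:250,310:410],None,fx=7,fy=7,interpolation=cv2.INTER_CUBIC))
E
```

```text
t 30.45 pos [ 568.7 -108.8  153.2] yaw -83.81 tilt 0.11 F [-0.8 -0.3 -1.6] w 29.4
 turn first (tool z, deg): -0.01  shift now axes (mm): [-203.7   69.1   -6.5]
 shift after turn (mm): [-203.7   69.    -6.8]
```

View pics/b6.png

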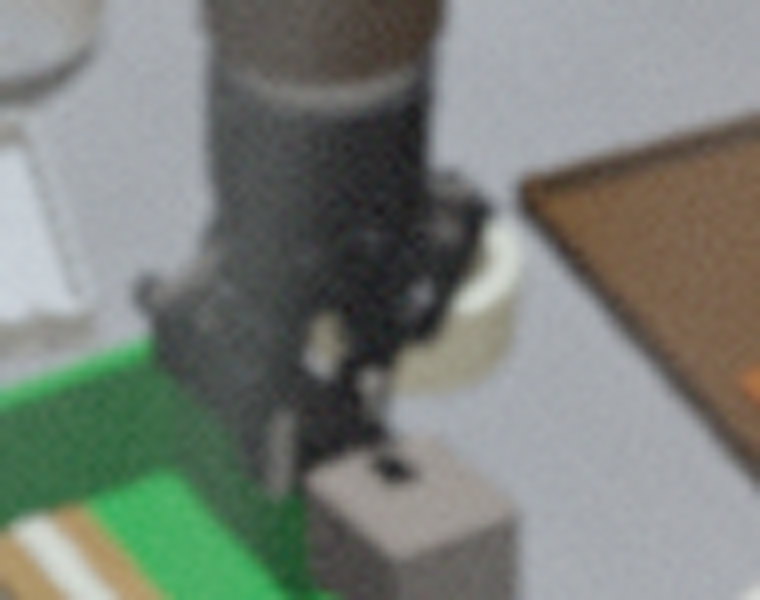

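View pics/b6t.png

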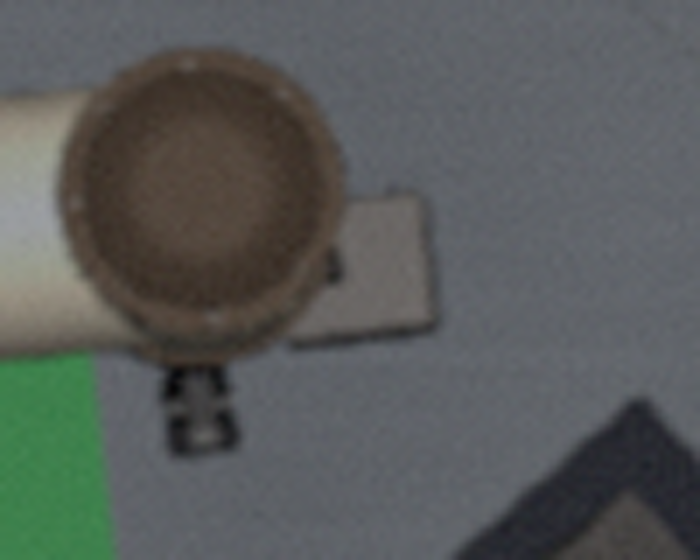

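```bash
cat > pl.py <<'E'
from h import *
def plane(n,poly,d,img=None,fwd=None):
    m=np.zeros((480,640),np.uint8);c=np.mean(poly,0)
    pp=c+(np.array(poly)-c)*.82
    cv2.fillPoly(m,[np.round(pp*16).astype(np.int32)],1,shift=4)
    C=cloud(n,d)[m>0];C=C[~np.isnan(C).any(1)]
    for _ in range(3):
        A=np.c_[C[:,:2]-C[:,:2].mean(0),np.ones(len(C))];s,*_=np.linalg.lstsq(A,C[:,2],rcond=None)
        r=C[:,2]-A@s;k=abs(r)<3*np.median(abs(r))+1;C=C[k]
    A=np.c_[C[:,:2]-C[:,:2].mean(0),np.ones(len(C))];s,*_=np.linalg.lstsq(A,C[:,2],rcond=None)
    r=C[:,2]-A@s;cov=np.linalg.inv(A.T@A)*r.var()
    f=np.array(fwd);y=np.array([-f[1],f[0]])
    print(n,len(C),'res',r.std().round(1),'centre',C.mean(0).round(1),'slope along fwd deg',np.degrees(np.arctan(s[:2]@f)).round(2),'+-',np.degrees(np.sqrt(f@cov[:2,:2]@f)).round(2),'side slope',np.degrees(np.arctan(s[:2]@y)).round(2),'+-',np.degrees(np.sqrt(y@cov[:2,:2]@y)).round(2))
E
python3 - <<'E'
from pl import *
z=np.load('s4.npz')
f=[np.cos(np.radians(-83.8)),np.sin(np.radians(-83.8))]
P=[(305,480),(400,555),(518,512),(430,437)]
plane('side',[(305+x/8,155+y/8) for x,y in P],z['d2'],fwd=f)
P=[(345,225),(415,200),(430,322),(300,338),(325,290)]
plane('top',[(310+x/7,170+y/7) for x,y in P],z['d'],fwd=f)
s=z['p'][200:250,330:385];cv2.imwrite('pics/b7.png',cv2.resize(s,None,fx=10,fy=10,interpolation=cv2.INTER_CUBIC))
E
```

```text
side 154 res 1.4 centre [ 573.5 -178.   230.4] slope along fwd deg 6.18 +- 0.45 side slope -0.99 +- 0.56
top 175 res 2.4 centre [ 571.2 -183.   229.7] slope along fwd deg 5.98 +- 1.09 side slope 2.22 +- 1.0
```

View pics/b7.png

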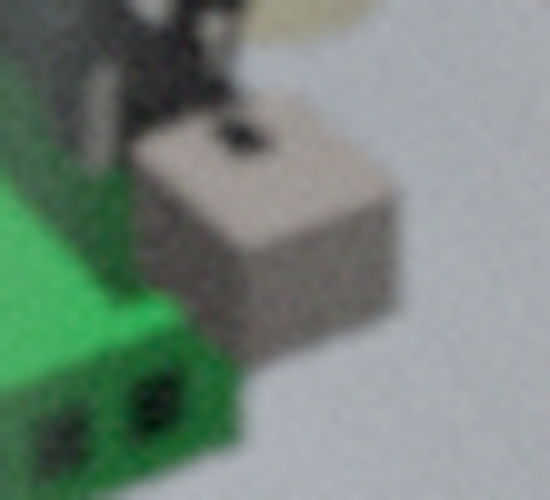

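Request:
drive_tool(
  steps=[
    [0,0,0.008,0,0.02],
    [0,0,0.018,0,0.02],
    [0,0,0.022,0,0.02],
    [0,0,0.022,0,0.02],
    [0,0,0.018,0,0.02],
    [0,0,0.01,0,0.02],
    [0,0,0.006,0,0.02],
    [0,0,0.003,0,0.02],
    [0,0,0.003,0,0.02],
    [0,0,0.003,0,0.02],
    [0,0,0,0,0.02],
  ],
)

```text
clock: 31.65
position: [569.4, -108.9, 41.3]
ee_rot: [0.744, -0.668, 0.0, -0.0]
contact_force: [0.2, 0.4, -2.0]
gripper_width: 29.3
```

Request:
drive_tool(
  steps=[
    [0,0,0.002,0,0.02],
    [0,0,0.002,0,0.02],
    [0,0,0.002,0,0.02],
    [0,0,0.002,0,0.02],
    [0,0,0,0,0.02],
  ],
)

```text
clock: 32.15
position: [570.4, -110.0, 36.3]
ee_rot: [0.745, -0.667, 0.002, -0.0]
contact_force: [-3.8, -2.5, 11.4]
gripper_width: 29.5
```

Request:
drive_tool(
  steps=[
    [0,0,0.002,0,0.02],
    [0,0,0.001,0,0.02],
    [0,0,0,0,0.02],
  ],
)

```text
clock: 32.45
position: [570.7, -110.8, 33.9]
ee_rot: [0.745, -0.667, 0.002, -0.0]
contact_force: [-3.5, -5.7, 13.3]
gripper_width: 29.0
```

```bash
python3 - <<'E'
from pl import *
p,d2=arm.get_image('side')
f=[np.cos(np.radians(-83.8)),np.sin(np.radians(-83.8))]
P=[(278,298),(362,375),(472,330),(385,255)]
plane('side',[(310+x/8,210+y/8) for x,y in P],d2,fwd=f)
im=cv2.resize(p[210:270,310:390],None,fx=8,fy=8,interpolation=cv2.INTER_CUBIC)
cv2.polylines(im,[np.array(P)],True,(0,0,255),1);cv2.imwrite('pics/b8.png',im)
E
```

```text
side 147 res 1.8 centre [ 579.9 -177.4  104.8] slope along fwd deg 1.46 +- 0.66 side slope -0.94 +- 0.74
```

View pics/b8.png

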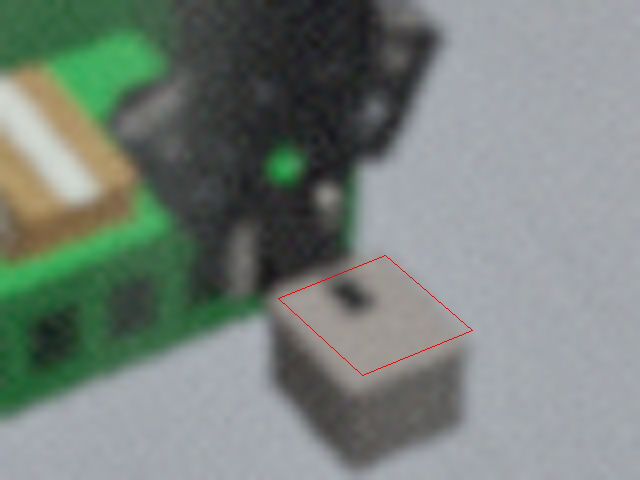

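Request:
drive_tool(
  steps=[
    [0,0,0.001,0,0.02],
    [0,0,0.001,0,0.02],
    [0,0,0,0,0.02],
    [0,0,-0.004,0,0.02],
    [0,0,-0.008,0,0.02],
    [0,0,-0.015,0,0.02],
    [0,0,-0.02,0,0.02],
    [0,0,-0.02,0,0.02],
    [0,0,-0.02,0,0.02],
    [0,0,-0.015,0,0.02],
    [0,0,-0.008,0,0.02],
    [0,0,0,0,0.02],
    [0,0,0,0,0.02],
  ],
)

```text
clock: 33.8
position: [568.7, -108.6, 137.4]
ee_rot: [0.744, -0.668, -0.001, 0.0]
contact_force: [-0.2, 0.5, -3.3]
gripper_width: 29.6
```

```bash
python3 g.py 478.1 86.3 160 -83.8; python3 - <<'E'
from pl import *
p,d2=arm.get_image('side');t,d=arm.get_image('top')
np.savez('s5.npz',p=p,t=t,d2=d2,d=d)
cv2.imwrite('pics/b9.png',cv2.resize(p[190:250,320:390],None,fx=10,fy=10,interpolation=cv2.INTER_CUBIC))
cv2.imwrite('pics/b9t.png',cv2.resize(t[170:250,310:410],None,fx=7,fy=7,interpolation=cv2.INTER_CUBIC))
E
```

```text
t 33.8 pos [ 568.7 -108.6  137.4] yaw -83.81 tilt 0.09 F [-0.2  0.5 -3.3] w 29.6
 turn first (tool z, deg): -0.01  shift now axes (mm): [-203.6   69.1  -22.4]
 shift after turn (mm): [-203.6   69.1  -22.6]
```

View pics/b9.png

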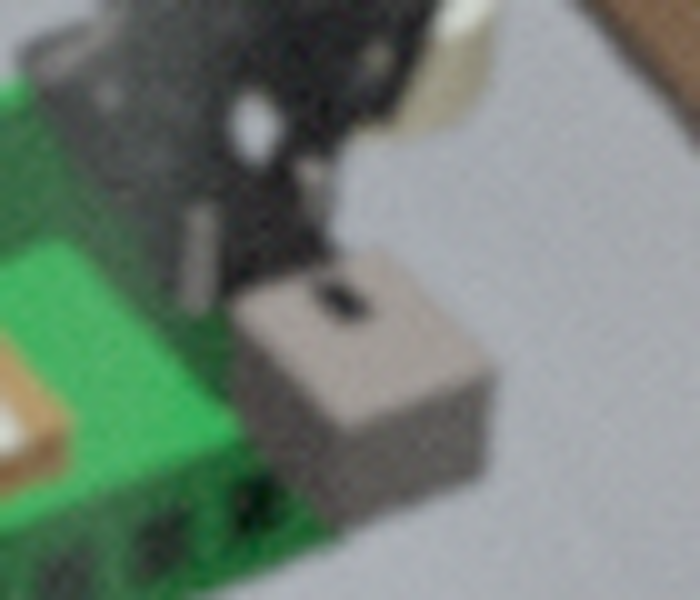

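View pics/b9t.png

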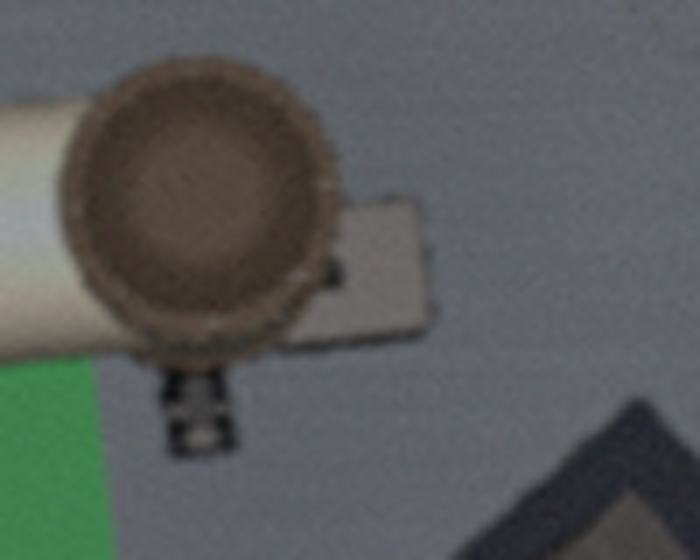

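```bash
python3 - <<'E'
from pl import *
z=np.load('s5.npz')
f=[np.cos(np.radians(-83.8)),np.sin(np.radians(-83.8))]
P=[(235,300),(345,430),(490,375),(380,250)]
plane('side',[(320+x/10,190+y/10) for x,y in P],z['d2'],fwd=f)
P=[(345,228),(412,205),(425,325),(300,340),(325,295)]
plane('top',[(310+x/7,170+y/7) for x,y in P],z['d'],fwd=f)
# reference: same method on flat surfaces (tote floor / table / carton tops) for bias
plane('side',[(292,235),(300,240),(310,236),(300,231)],np.load('side0.npz')['d'],fwd=f)
plane('side',[(230,290),(260,300),(260,330),(230,320)],np.load('side0.npz')['d'],fwd=f)
from sf import fit2
g=lambda x,y:np.array([320+(x+.5)/10-.5,190+(y+.5)/10-.5])
C=[([-13,-26,190],'side',g(345,432)),([33,-26,190],'side',g(343,532)),([-13,26,190],'side',g(495,372)),([33,26,190],'side',g(487,475)),([-13,-26,130],'side',g(230,298)),([-13,26,130],'side',g(385,247)),([33,-26,130],'side',g(240,400))]
fit2(C,[568.7,-108.6,137.4+56],np.radians(-83.8))
E
```

```text
side 178 res 1.7 centre [ 574.  -178.9  205.9] slope along fwd deg -1.68 +- 0.5 side slope -1.62 +- 0.62
top 158 res 2.6 centre [ 572.7 -184.7  205.3] slope along fwd deg -4.82 +- 1.24 side slope 1.98 +- 1.19
side 64 res 1.8 centre [488.9  45.4   6. ] slope along fwd deg 0.41 +- 1.43 side slope -3.76 +- 1.33
side 615 res 1.8 centre [ 233.2 -173.4    0.9] slope along fwd deg 0.04 +- 0.14 side slope -0.13 +- 0.24
lean 93.79 +- 1.25 yaw -84.1 scale 0.925 px rms 0.53
grip [ 567.4 -102.1  201. ] window [ 574.7 -173.3  162.2] normal [-0.007  0.066 -0.998]
```

```bash
python3 - <<'E'
from pl import *
f=[np.cos(np.radians(-83.8)),np.sin(np.radians(-83.8))]
S=[];T=[]
for i in range(8):
    S.append(arm.get_image('side')[1]);T.append(arm.get_image('top')[1])
S=np.median(S,0);T=np.median(T,0);np.savez('s6.npz',S=S,T=T)
P=[(235,300),(345,430),(490,375),(380,250)]
plane('side',[(320+x/10,190+y/10) for x,y in P],S,fwd=f)
P=[(345,228),(412,205),(425,325),(300,340),(325,295)]
plane('top',[(310+x/7,170+y/7) for x,y in P],T,fwd=f)
# end face direction: plane of end face from side cam, fit general plane by svd
def gen(n,poly,d):
    m=np.zeros((480,640),np.uint8);c=np.mean(poly,0);pp=c+(np.array(poly)-c)*.75
    cv2.fillPoly(m,[np.round(pp*16).astype(np.int32)],1,shift=4)
    C=cloud(n,d)[m>0];C0=C.mean(0);u,s,v=np.linalg.svd(C-C0);nn=v[2]*np.sign(v[2]@[f[0],f[1],0]);print('endface n',nn.round(3),'elev deg',np.degrees(np.arcsin(nn[2])).round(2),'yaw',np.degrees(np.arctan2(nn[1],nn[0])).round(1),len(C))
gen('side',[(320+x/10,190+y/10) for x,y in [(345,432),(343,530),(487,475),(493,372)]],S)
print(arm.read_state()['position'])
E
```

```text
side 178 res 0.9 centre [ 573.7 -179.2  206.4] slope along fwd deg -1.18 +- 0.26 side slope -0.6 +- 0.32
top 170 res 1.3 centre [ 572.6 -184.   206.1] slope along fwd deg 0.05 +- 0.57 side slope 0.24 +- 0.55
endface n [ 0.111 -0.994 -0.012] elev deg -0.69 yaw -83.6 102
[ 569.38591594 -108.89607958  138.25401088]
```

```bash
python3 g.py 481.5 82.3 153.7 -83.8
```

```text
t 34.7 pos [ 569.4 -108.9  138.3] yaw -83.81 tilt 0.0 F [-0.5 -0.8 -2.3] w 29.5
 turn first (tool z, deg): -0.01  shift now axes (mm): [-199.6   66.7  -15.4]
 shift after turn (mm): [-199.6   66.7  -15.4]
```

Request:
drive_tool(
  steps=[
    [-0.003,0.001,-0.004,0,0.02],
    [-0.007,0.002,-0.004,0,0.02],
    [-0.012,0.004,-0.004,0,0.02],
    [-0.016,0.005,-0.003,0,0.02],
    [-0.018,0.006,0,0,0.02],
    [-0.018,0.006,0,0,0.02],
    [-0.018,0.006,0,0,0.02],
    [-0.018,0.006,0,0,0.02],
    [-0.018,0.006,0,0,0.02],
    [-0.018,0.006,0,0,0.02],
    [-0.017,0.006,0,0,0.02],
    [-0.014,0.005,0,0,0.02],
    [-0.01,0.004,0,0,0.02],
    [-0.007,0.002,0,0,0.02],
    [-0.004,0.001,0,0,0.02],
    [-0.002,0.001,0,0,0.02],
    [0,0,0,0,0.02],
    [0,0,0,0,0.02],
    [0,0,0,0,0.02],
  ],
)

```text
clock: 36.6
position: [481.3, 82.3, 153.1]
ee_rot: [0.744, -0.668, -0.0, 0.0]
contact_force: [-0.4, -0.2, -2.3]
gripper_width: 29.3
```

```bash
python3 g.py 481.5 82.3 153.7 -83.8; python3 - <<'E'
from pl import *
S=[];T=[]
for i in range(6):
    p,d=arm.get_image('side');S.append(d);t,d=arm.get_image('top');T.append(d)
np.savez('f1.npz',S=np.median(S,0),T=np.median(T,0),p=p,t=t)
cv2.imwrite('pics/f1.png',cv2.resize(p[180:255,250:350],None,fx=8,fy=8,interpolation=cv2.INTER_CUBIC))
cv2.imwrite('pics/f1t.png',cv2.resize(t[180:310,230:350],None,fx=4.6,fy=4.6,interpolation=cv2.INTER_CUBIC))
cv2.imwrite('pics/f1s.png',p)
E
```

```text
t 36.6 pos [481.3  82.3 153.1] yaw -83.85 tilt 0.01 F [-0.4 -0.2 -2.3] w 29.3
 turn first (tool z, deg): -0.05  shift now axes (mm): [ 0.1 -0.2 -0.6]
 shift after turn (mm): [ 0.1 -0.2 -0.6]
```

View pics/f1.png

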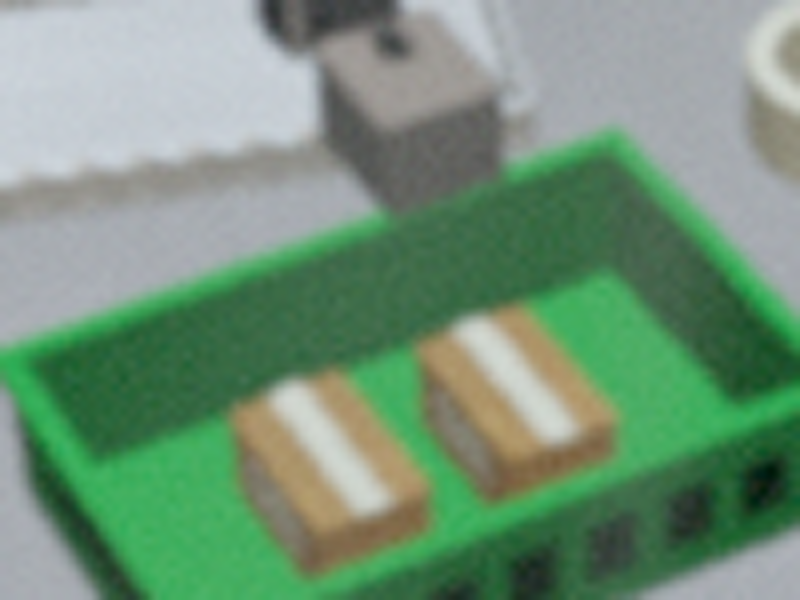

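View pics/f1t.png

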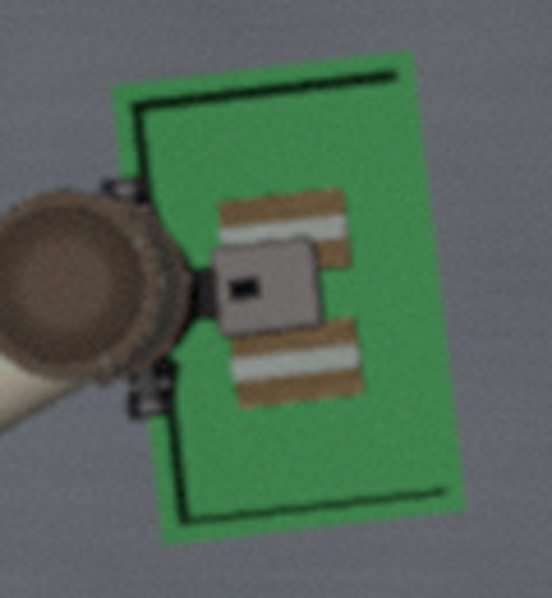

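View pics/f1s.png

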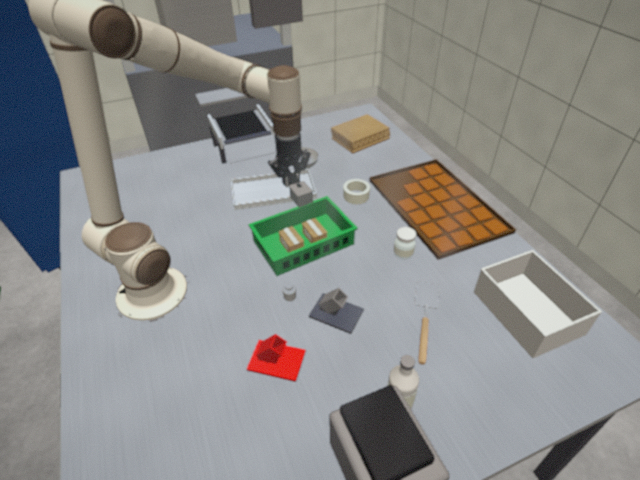

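```bash
python3 - <<'E'
from pl import *
z=np.load('f1.npz')
f=[np.cos(np.radians(-83.8)),np.sin(np.radians(-83.8))]
P=[(320,50),(396,128),(497,92),(425,15)]
plane('side',[(250+x/8,180+y/8) for x,y in P],z['S'],fwd=f)
P=[(215,247),(310,240),(318,325),(222,333)]
Q=[(230+x/4.6,180+y/4.6) for x,y in P]
plane('top',Q,z['T'],fwd=f)
print('face centre by top ray at z=221:',onz('top',[np.mean(Q,0)],221).round(1))
E
```

```text
side 132 res 1.0 centre [487.4  11.3 221.9] slope along fwd deg -1.71 +- 0.35 side slope -0.5 +- 0.44
top 298 res 1.4 centre [488.8  14.6 221.3] slope along fwd deg -1.68 +- 0.33 side slope -0.25 +- 0.36
face centre by top ray at z=221: [[488.9  14.7 221. ]]
```

```bash
python3 - <<'E'
from bench import arm
s=arm.read_state();print(s['clock'],abs(s['joint_vel']).max(),s['gripper_width'],s['contact_force'])
print(arm.job_done())
E
```

```text
37.2 0.001360277932291326 29.361490030229106 [-0.29196087 -0.41041548 -2.50337225]
the job is handed in; nothing more can be done
None
```

I handed the job in at 37.2 s. Both cartons stand upright side by side in the tote, and the scanner is held still over its middle, window down.

**Cartons:** I lowered each one until it touched the tote floor (about 13 N and 5 N) before letting go. The last pictures show both standing right way up.

**Scanner:** I gripped it about 14 mm below the suggested point to keep the gripper clear of the head, then drew it out along its axis. The moves cannot tilt the tool, so I turned it level in the grip by pressing its handle on the tote's fixed rim with 8–13 N.

**Last checks, from both cameras:**
- **Position:** the window is within about 3 mm of the tote's centre and about 100 mm above the rim.
- **Level:** the head is about 1.7° nose-down and within about 0.5° sideways.
- **Hold:** the arm is at rest, and the force on the tool is only about the scanner's weight.
- **Other things on the table:** in the last side view they looked undisturbed; I did not measure them.

**Disagreements:**
- The fingertips really sit about 40 mm higher than the reported tool height, so I set heights from the cameras and from contact.
- The first tilt readings after levelling ranged from about −1.2° to 0.1°. The final ones were −1.7° on both cameras, so it may have settled slightly nose-down.
- Single-frame tilt fits were noisier, up to about 5° nose-down, so I used averaged depth images instead.

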